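Make up a labelling kit and a proving kit

TASK

Make up two kits from the things on the worktable: on the yellow tray the labelling kit, with the red tape roll flat on the large black disc, the six-sided cream cup upright on the small disc and the marker lying along the black bar. On the green tray make up the proving kit, with the white wind-up timer upright on the large disc and the blue fluted cup upright on the small disc. Centre each thing on its mark and leave the wicker pot where it stands.

Things in the scene. Friction and masses are not known exactly. Their poses are not given: they have to be found in the camera images.
- tape_red_mid (a point): Roll of red label tape on a cardboard core, lying flat: a ring of 60 mm outer diameter, 22 mm high, with a hole 38 mm across. Point: centre of the ring (in the hole), half-way up, 11 mm over its underside; z along the ring's axis. Which face is up does not matter.
- hex_cup_mid (a point): Shallow cream six-sided cup with a dark rim line, standing open side up, 41 mm across (its x) by 44 mm (its y), 34 mm high, walls a few mm thick, narrower at the foot. Point: on its axis half-way up, 17 mm over its foot; z up.
- marker_mid (a point): Black label marker with a red cap, lying flat, 134 mm long and 15 mm thick. Point: its middle, half-way up, 7.5 mm over the surface; y runs along its length. Which end points where does not matter.
- timer_mid (a point): White round wind-up timer, 64 mm across and 38 mm high: base 64 mm across up to 18 mm, dial 58 mm across up to 28 mm, and on top a raised grip bar 8 mm wide (its x) and 50 mm long (its y), from 28 to 38 mm. The dial does not turn. Point: on its axis half-way up, 19 mm over its underside; z up.
- blue_cup_mid (a point): Low round fluted blue cup standing open side up, 40 mm across the rim, 35 mm high, narrower at the foot (32 mm). Point: on its axis half-way up, 17.5 mm over its foot; z up.
- yellow_tray: Yellow low-rimmed kit tray, 180 x 200 mm (its x by its y), floor 4 mm thick, rim 5 mm thick and 9 mm high over the table, fixed to the table. Origin: centre of its underside, on the table; x across the tray away from the robot, y to the robot's left when unturned, z up. Flat black marks on its floor, centres in the tray's frame: large disc, 72 mm across, at x +30, y +50; small disc, 52 mm across, at x +30, y -55; bar, 146 mm along y by 25 mm, at x -50, y 0.
- green_tray: Green low-rimmed kit tray, 180 x 200 mm (its x by its y), floor 4 mm thick, rim 5 mm thick and 9 mm high over the table, fixed to the table. Origin: centre of its underside, on the table; x across the tray away from the robot, y to the robot's left when unturned, z up. Flat black marks on its floor, centres in the tray's frame: large disc, 76 mm across, at x +30, y +50; small disc, 52 mm across, at x +30, y -55; no bar.
- wicker_pot: Brown coiled wicker pot, 98 mm across and 112 mm high, standing loose among the things; not needed, leave it. Origin: centre of its underside.
Mind the look-alikes: they are no part of the job. Leave any pink look-alike of the part that bears blue_cup_mid alone.

How it is judged:
By the outcome, as a careful person would: the job done as asked, in the order asked, and still so for the second after the job is handed in, with the robot touching nothing.
It also fails if it takes over 112 s, if anything falls off the work surface, if the arm or the gripper's body presses on something with over 40 N, if the wrist force passes 120 N, or if a joint passes its speed limit or range.

ROBOT

A 6-joint arm with a two-finger parallel gripper is mounted at the origin on the work surface; the furniture and walls round the work are solid. World frame = base frame: x ahead of the robot, y to its left, z up, the work surface at z = 0. Lengths are in m, angles in rad, forces in N, time in s.
With the tool pointing down it reaches from about 0.325 to 0.85 m from the base axis. Payload 15.5 kg.
Tool frame: the origin (TCP) lies between the finger pads; the fingertips stand finger_overhang ahead of it and the grasp point (between the pads) lies 6 mm ahead of it (finger_overhang is the distance from the TCP to the fingertips, in m); z points along the fingers, y is the line along which they close (so a half turn about z gives the same grasp; the last joint's range is limited). The gripper opens to 91 mm and grips with 3 to 60 N. Pads are 32 mm wide; open, the fingers measure 118 mm over their backs; the gripper's body (76 mm by 178 mm) begins 60 mm behind the grasp point.
Start: joints at [1.196, 0.494, 1.345, -0, 1.302, -0.096], TCP at [0.173, 0.601, 0.216] pointing down, gripper open.
Joint ranges: [-2.91, 2.91], [-0.82, 2.16], [0.22, 2.67], [-1.22, 4.37], [0.12, 2.79], [-3.08, 3.08]. Speed limits (rad/s): [1.89, 1.89, 2.57, 3.01, 3.01, 3.01].

INTERFACE

Orientations are given as a rotation vector (axis times angle).
In Python, from bench import * gives the robot as it stands.
- The arm moves only by the shell command python3 -m inch 'ROWS'. ROWS is JSON, a list of rows, each an object of numbers: "dx", "dy", "dz": the shift along the tool's x, y, z in mm; "wx", "wy", "wz": the turn, a rotation vector about the tool's x, y, z in degrees; "jaw": the gripper's target within -1 to 1 (shut at 1, half-way at 0, fully open at -1). In form: [{"dx": .., "dy": .., "dz": .., "wx": .., "wy": .., "wz": .., "jaw": ..}, ...]. A call has 1 to 10 rows; each row shifts and turns the commanded pose from where the row before left it, along the tool's axes as they then stand; what a row does not reach is not made up. A row lasts 1/12 s, in which the tool goes at most 41.7 mm and 7.16 degrees, less where a joint would pass 70% of its speed; a pose out of reach is approached as far as the arm can. A call with a gripper value outside its range is refused whole. The fingers move at their own pace and stop on an object; the grip force is fixed at half the most. Time passes only in rows, so rows that do not move let the fingers close. It gives the time, the measured TCP pose, the force, the opening and the grip force at its end, in the units of the state.
- observe(): the state, without advancing time (a new reading comes with each control period).
- read_camera(name): name is "scene" or "top" or "wrist"; returns a dict with "color" (384x512x3 uint8, red, green, blue), "depth" (384x512 float32, m along the optical axis (not along the pixel's ray), 0 where there is no reading), "K" (3x3 intrinsics, pixels), "eye" and "rotation" of the camera in the world. Camera axes: x right, y up, looking along -z (the intrinsics and any distortion apply to the point x, -y, -z); pixel columns grow to the right and rows downward; lengths in m; the calibration is good to about 2 mm. A picture is of the moment at which its call begins.
- hand_in(): hands the job in; it is judged then, once.
The state is a dict: "clock": time; "q": joint angles; "qd": joint speeds; "joint_efforts": joint torques, N m; "tool_pos": TCP position; "tool_rot": TCP orientation; "wrist_force": force on the tool from outside, world axes, zero at the start; "wrist_torque": the same for the moment, N m; "opening": finger opening in m; "gripper_force": force on a finger pad.
Only numpy, scipy, OpenCV 4.12 (cv2) and the standard library are available. Lean on these libraries where they do the work, as an engineer would, in place of code of your own. Each camera call takes 0.05 s, during which the arm holds its last target. There are 200 camera calls.

## Working session

There is one attempt and no reset: what is moved stays moved. The work goes in short steps, Python scripts to look and compute and a shell command to move; the robot and the scene stay as the last step left them, time stands still between calls to the robot, and variables do not carry over. Pictures are saved under pics/ and viewed, at most 17 in all, crops included, and the job is handed in when it is done.

```bash
ls; mkdir -p pics; python3 - <<'E'
from bench import *
import cv2,numpy as np
s=observe();print({k:np.round(v,3).tolist() for k,v in s.items()})
for n in ("top","scene"):
    r=read_camera(n);cv2.imwrite(f"pics/{n}0.png",cv2.resize(r["color"][:,:,::-1],(800,600)));print(n,r["K"],r["eye"],r["rotation"]);np.savez(f"/tmp/{n}0.npz",**r)
E
```

```text
pics
{'clock': 0.0, 'q': [1.196, 0.494, 1.346, -0.0, 1.302, -0.095], 'qd': [0.001, -0.001, -0.001, -0.001, -0.001, -0.002], 'joint_efforts': [-0.003, -87.88, -38.185, 0.071, 0.053, -0.0], 'tool_pos': [0.172, 0.6, 0.215], 'tool_rot': [-0.438, -3.111, 0.002], 'wrist_force': [0.41, 0.017, -0.048], 'wrist_torque': [0.046, -0.005, -0.032], 'gripper_force': 0.0, 'opening': 0.092}
top [[354.28406754   0.         264.06237781]
 [  0.         354.28406754 194.97386222]
 [  0.           0.           1.        ]] [0.32246537 0.02052133 1.06343128] [ 0.10111989 -0.11536838 -1.57092368]
scene [[362.19946344   0.         258.00858017]
 [  0.         362.19946344 196.12200748]
 [  0.           0.           1.        ]] [ 0.06514762 -0.51384627  0.78763845] [ 0.70020294 -0.23688853 -0.62388378]
```

View pics/top0.png

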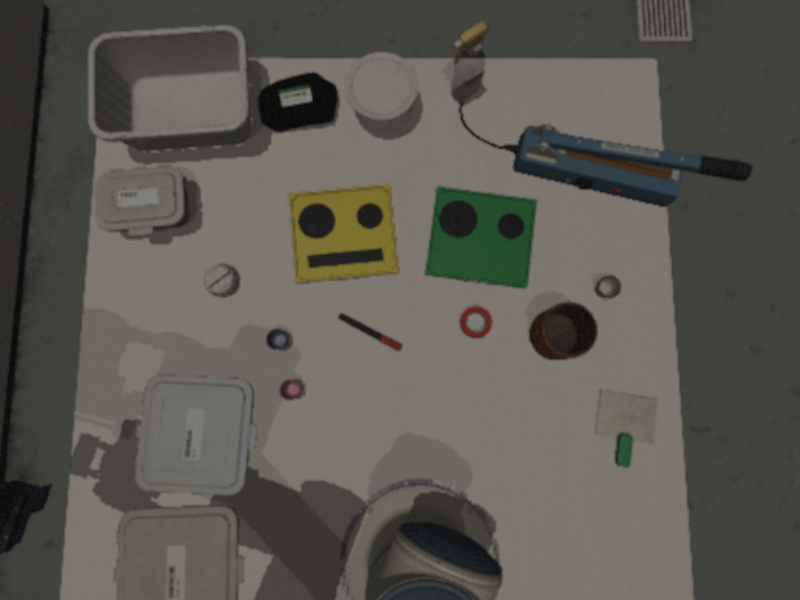

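View pics/scene0.png

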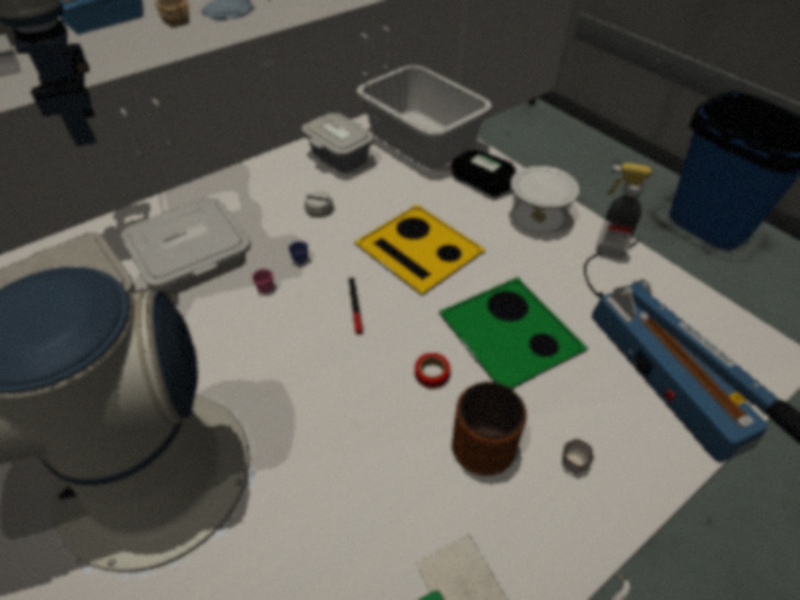

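The top view has up = +x. In the 800-px image: timer (221,280), blue cup (279,339), pink look-alike (291,389), marker (340,316) to (400,348), tape (476,322), hex cup (607,286), pot (563,332), with the yellow tray at (345,233) and the green at (482,237).

```bash
cat > h.py <<'E'
from bench import *
import cv2,numpy as np
from scipy.spatial.transform import Rotation as R
def cloud(r):
    v,u=np.mgrid[:384,:512]; K=r["K"]; d=r["depth"]
    c=np.stack([(u-K[0,2])/K[0,0]*d,-(v-K[1,2])/K[1,1]*d,-d],-1)
    return c@R.from_rotvec(r["rotation"]).as_matrix().T+r["eye"]
def onplane(r,uv,z):
    uv=np.atleast_2d(uv).astype(float);K=r["K"]
    c=np.stack([(uv[:,0]-K[0,2])/K[0,0],-(uv[:,1]-K[1,2])/K[1,1],-np.ones(len(uv))],-1)@R.from_rotvec(r["rotation"]).as_matrix().T
    return r["eye"]+c*((z-r["eye"][2])/c[:,2])[:,None]
def discs(r,box,z=.004,thr=60,amin=60):
    "dark blobs within pixel box: centre on plane, area, angle dir"
    x0,y0,x1,y1=box; g=r["color"][y0:y1,x0:x1].max(-1)
    n,l,st,ce=cv2.connectedComponentsWithStats((g<thr).astype(np.uint8))
    out=[]
    for i in range(1,n):
        if st[i,4]>amin:
            v,u=np.nonzero(l==i); p=onplane(r,np.stack([u+x0,v+y0],-1),z)[:,:2]
            (c,s,a)=cv2.minAreaRect((p*1000).astype(np.float32)); out.append((p.mean(0).round(4),np.round(c,1),np.round(s,1),round(a,1)))
    return out
E
python3 - <<'E'
from h import *
r=dict(np.load("/tmp/top0.npz"));print(r.keys()) ;P=cloud(r);k=1/1.5625
print("table z",np.median(P[200:215,240:260,2]))
for n,(x,y),h in [("timer",(221,280),30),("blue",(279,339),24),("tape",(476,322),26),("hex",(607,286),24),("pot",(563,332),45),("marker",(370,332),45)]:
    u,v=int(x*k),int(y*k);w=int(h*k);p=P[v-w:v+w,u-w:u+w].reshape(-1,3);c=r["color"][v-w:v+w,u-w:u+w].reshape(-1,3)
    z0=np.percentile(p[:,2],20)
    q=p[p[:,2]>(.012 if n!="marker" else .006)];print(n,len(q),"zmax",q[:,2].max().round(3),"mean",q.mean(0).round(4),"mid",((q.max(0)+q.min(0))/2).round(4),"ext",np.ptp(q,0).round(3))
    if n in("marker","timer"):
        if n=="timer":q=q[q[:,2]>.033]
        print(n, cv2.minAreaRect((q[:,:2]*1000).astype(np.float32)))
        
for b in ((290,185,400,285),(425,185,540,290)):
    for d in discs(r,[int(t*k) for t in b]): print(d)
E
```

```text
dict_keys(['color', 'depth', 'K', 'eye', 'rotation'])
table z 4.2491305367819976e-05
timer 358 zmax 1.063 mean [0.5148 0.3709 0.0362] mid [0.435  0.2133 0.5379] ext [0.225 0.386 1.051]
timer ((433.6145324707031, 200.8105010986328), (421.3101501464844, 43.943511962890625), 64.30049896240234)
blue 73 zmax 1.063 mean [0.4036 0.261  0.055 ] mid [0.372  0.1517 0.538 ] ext [0.099 0.262 1.051]
tape 207 zmax 1.063 mean [ 0.4326 -0.1058  0.0512] mid [ 0.3932 -0.0585  0.5377] ext [0.141 0.158 1.051]
hex 103 zmax 1.063 mean [ 0.4986 -0.3568  0.0404] mid [ 0.4223 -0.182   0.538 ] ext [0.2   0.405 1.051]
pot 899 zmax 1.063 mean [ 0.4132 -0.2599  0.0886] mid [ 0.4112 -0.1668  0.5378] ext [0.178 0.375 1.051]
marker 220 zmax 1.063 mean [0.4133 0.0879 0.06  ] mid [0.4002 0.0979 0.5347] ext [0.156 0.155 1.057]
marker ((408.9576721191406, 88.34089660644531), (172.13949584960938, 136.71006774902344), 76.55635833740234)
(array([0.6377, 0.2004]), array([637.7, 201.1]), array([67.7, 63.5]), 90.0)
(array([0.6478, 0.096 ]), array([648.1,  96.3]), array([47.2, 46.1]), 71.0)
(array([0.5628, 0.1432]), array([562.7, 142.9]), array([ 22.9, 143.5]), 5.4)
(array([ 0.6416, -0.079 ]), array([642.3, -79.4]), array([74.4, 73.3]), 89.9)
(array([ 0.627 , -0.1827]), array([ 627. , -181.8]), array([50.5, 49.4]), 43.5)
```

```bash
python3 - <<'E'
from h import *
r=dict(np.load("/tmp/top0.npz"));P=cloud(r);k=1/1.5625;ok=r["depth"]>0
for n,(x,y),h,zt in [("timer",(221,280),27,.012),("blue",(279,339),20,.012),("tape",(476,322),24,.012),("hex",(607,286),20,.012),("pot",(563,332),45,.05),("marker",(370,332),42,.007)]:
    u,v=int(x*k),int(y*k);w=int(h*k);p=P[v-w:v+w,u-w:u+w].reshape(-1,3)[ok[v-w:v+w,u-w:u+w].ravel()]
    q=p[p[:,2]>zt];print(n,len(q),"zmax",q[:,2].max().round(3),"mean",q.mean(0).round(4),"mid",((q.max(0)+q.min(0))/2).round(4),"ext",np.ptp(q,0).round(3))
    if n=="timer":q=q[q[:,2]>.033]
    print(cv2.minAreaRect((q[:,:2]*1000).astype(np.float32)))
def fit(A,B):
    A=np.array(A);B=np.array(B);a=A-A.mean(0);b=B-B.mean(0)
    th=np.arctan2((a[:,0]*b[:,1]-a[:,1]*b[:,0]).sum(),(a*b).sum());c,s=np.cos(th),np.sin(th);M=np.array([[c,-s],[s,c]])
    print(np.degrees(th).round(1),(B.mean(0)-M@A.mean(0)).round(4),((A@M.T+B.mean(0)-M@A.mean(0))).round(4).tolist())
fit([[.03,.05],[.03,-.055],[-.05,0]],[[.6377,.2004],[.6478,.096],[.5628,.1432]])
fit([[.03,.05],[.03,-.055]],[[.642,-.079],[.627,-.1825]])
E
```

```text
timer 355 zmax 0.043 mean [0.5164 0.3739 0.0275] mid [0.5181 0.3761 0.0277] ext [0.059 0.06  0.031]
((519.65087890625, 377.8629455566406), (10.394698143005371, 49.06140899658203), 37.555442810058594)
blue 71 zmax 0.037 mean [0.4059 0.2678 0.0265] mid [0.4041 0.2642 0.0245] ext [0.035 0.037 0.024]
((404.2726135253906, 264.1864013671875), (35.06562805175781, 37.196964263916016), 1.7849119901657104)
tape 201 zmax 0.028 mean [ 0.4359 -0.1095  0.0209] mid [ 0.4356 -0.109   0.0199] ext [0.057 0.057 0.016]
((435.64788818359375, -109.03071594238281), (56.88248825073242, 56.74696350097656), 88.71058654785156)
hex 95 zmax 0.035 mean [ 0.504  -0.3658  0.0247] mid [ 0.5021 -0.3636  0.024 ] ext [0.04  0.042 0.023]
((502.09283447265625, -363.6008605957031), (40.13261032104492, 42.05760955810547), 0.0778864324092865)
pot 638 zmax 0.114 mean [ 0.4131 -0.2619  0.0913] mid [ 0.4125 -0.2613  0.082 ] ext [0.096 0.096 0.063]
((412.2984924316406, -261.19732666015625), (96.02104949951172, 95.80474853515625), 87.5873794555664)
marker 204 zmax 0.018 mean [0.4182 0.0902 0.0123] mid [0.4312 0.0918 0.0127] ext [0.093 0.12  0.011]
((440.8046569824219, 80.62236785888672), (134.3271942138672, 62.78947067260742), 61.180301666259766)
5.5 [0.6126 0.1479] [[0.6377, 0.2005], [0.6477, 0.096], [0.5628, 0.1431]]
-8.2 [ 0.6052 -0.124 ] [[0.642, -0.0788], [0.627, -0.1827]]
```

```bash
cat >> h.py <<'E'
def pose():
    s=observe();M=R.from_rotvec(s["tool_rot"]).as_matrix();y=M[:,1]
    return s,M,np.degrees(np.arctan2(-y[0],y[1]))
def go(x,y,z,th=None):
    "remaining tool-frame shift (mm; after the turn) and turn (deg) to tool target"
    s,M,t=pose(); w=0 if th is None else -((th-t+90)%180-90)
    N=M@R.from_euler("z",w,degrees=True).as_matrix()
    print("at",np.round(s["tool_pos"],4),"th",round(t,1),"-> wz %.1f"%w,"d(mm) after turn",(N.T@(np.array([x,y,z])-s["tool_pos"])*1000).round(1),"tilt",np.degrees(np.arccos(-M[2,2])).round(2),"clk",round(s["clock"],2),"open",round(s["opening"],4))
E
python3 - <<'E'
from h import *
import bench
print([n for n in dir(bench) if n[0]!='_'], getattr(bench,"finger_overhang",None))
go(.436,-.109,.16,-84.5)
E
```

```text
['Unreachable', 'finger_overhang', 'hand_in', 'observe', 'read_camera'] 0.025
at [0.1725 0.6004 0.2155] th -16.0 -> wz 68.5 d(mm) after turn [-731.3  194.4   56.1] tilt 0.06 clk 0.1 open 0.0912
```

```bash
python3 -m inch '[{"wz":6.85},{"wz":6.85},{"wz":6.85},{"wz":6.85},{"wz":6.85},{"wz":6.85},{"wz":6.85},{"wz":6.85},{"wz":6.85},{"wz":6.85}]'
python3 -m inch '[{"dx":-36,"dy":9.7},{"dx":-36,"dy":9.7},{"dx":-36,"dy":9.7},{"dx":-36,"dy":9.7},{"dx":-36,"dy":9.7},{"dx":-36,"dy":9.7},{"dx":-36,"dy":9.7},{"dx":-36,"dy":9.7},{"dx":-36,"dy":9.7},{"dx":-36,"dy":9.7}]'
python3 -m inch '[{"dx":-36,"dy":9.7},{"dx":-36,"dy":9.7},{"dx":-36,"dy":9.7},{"dx":-36,"dy":9.7},{"dx":-36,"dy":9.7},{"dx":-36,"dy":9.7},{"dx":-36,"dy":9.7},{"dx":-36,"dy":9.7},{"dz":28},{"dz":28}]'
python3 - <<'E'
from h import *
go(.436,-.109,.03,-84.5)
r=read_camera("wrist");np.savez("/tmp/w1.npz",**r);cv2.imwrite("pics/w1.png",r["color"][:,:,::-1]);print(r["K"],r["eye"],r["rotation"])
E
```

```text
at [0.1725 0.6004 0.2155] th -16.0 -> wz 68.5 d(mm) after turn [-731.2  194.4  186.1] tilt 0.06 clk 0.1 open 0.0912
[[273.11391657   0.         251.43757375]
 [  0.         273.11391657 198.81029375]
 [  0.           0.           1.        ]] [0.10095299 0.62197592 0.38180128] [-0.22862191 -0.1695158   1.28241753]invalid input
invalid input
invalid input
```

View pics/w1.png

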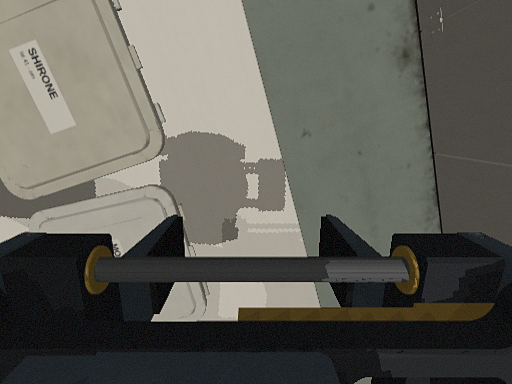

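The wrist view shows the fingers at the bottom (columns 160 and 340) and only boxes and table beyond. The arm hasn't moved: the rows were refused, so they need every key.

```bash
python3 -m inch '[{"dx":0,"dy":0,"dz":0,"wx":0,"wy":0,"wz":6.85,"jaw":-1},{"dx":0,"dy":0,"dz":0,"wx":0,"wy":0,"wz":6.85,"jaw":-1},{"dx":0,"dy":0,"dz":0,"wx":0,"wy":0,"wz":6.85,"jaw":-1},{"dx":0,"dy":0,"dz":0,"wx":0,"wy":0,"wz":6.85,"jaw":-1},{"dx":0,"dy":0,"dz":0,"wx":0,"wy":0,"wz":6.85,"jaw":-1},{"dx":0,"dy":0,"dz":0,"wx":0,"wy":0,"wz":6.85,"jaw":-1},{"dx":0,"dy":0,"dz":0,"wx":0,"wy":0,"wz":6.85,"jaw":-1},{"dx":0,"dy":0,"dz":0,"wx":0,"wy":0,"wz":6.85,"jaw":-1},{"dx":0,"dy":0,"dz":0,"wx":0,"wy":0,"wz":6.85,"jaw":-1},{"dx":0,"dy":0,"dz":0,"wx":0,"wy":0,"wz":6.85,"jaw":-1}]'
python3 - <<'E'
from h import *
go(.436,-.109,.16,-84.5)
E
```

```text
clock: 0.98
tool_pos: [0.1725, 0.6006, 0.2158]
tool_rot: [2.12, 2.319, -0.001]
wrist_force: [-0.4, 0.6, -0.1]
opening: 0.0914
gripper_force: 0.0
at [0.1725 0.6006 0.2158] th -84.9 -> wz -0.4 d(mm) after turn [-731.5  194.3   56.1] tilt 0.03 clk 0.98 open 0.0914
```

```bash
python3 -m inch '[{"dx":-36.5,"dy":9.7,"dz":0,"wx":0,"wy":0,"wz":0,"jaw":-1},{"dx":-36.5,"dy":9.7,"dz":0,"wx":0,"wy":0,"wz":0,"jaw":-1},{"dx":-36.5,"dy":9.7,"dz":0,"wx":0,"wy":0,"wz":0,"jaw":-1},{"dx":-36.5,"dy":9.7,"dz":0,"wx":0,"wy":0,"wz":0,"jaw":-1},{"dx":-36.5,"dy":9.7,"dz":0,"wx":0,"wy":0,"wz":0,"jaw":-1},{"dx":-36.5,"dy":9.7,"dz":0,"wx":0,"wy":0,"wz":0,"jaw":-1},{"dx":-36.5,"dy":9.7,"dz":0,"wx":0,"wy":0,"wz":0,"jaw":-1},{"dx":-36.5,"dy":9.7,"dz":0,"wx":0,"wy":0,"wz":0,"jaw":-1},{"dx":-36.5,"dy":9.7,"dz":0,"wx":0,"wy":0,"wz":0,"jaw":-1},{"dx":-36.5,"dy":9.7,"dz":0,"wx":0,"wy":0,"wz":0,"jaw":-1}]' >/dev/null
python3 -m inch '[{"dx":-36.5,"dy":9.7,"dz":5,"wx":0,"wy":0,"wz":0,"jaw":-1},{"dx":-36.5,"dy":9.7,"dz":5,"wx":0,"wy":0,"wz":0,"jaw":-1},{"dx":-36.5,"dy":9.7,"dz":5,"wx":0,"wy":0,"wz":0,"jaw":-1},{"dx":-36.5,"dy":9.7,"dz":5,"wx":0,"wy":0,"wz":0,"jaw":-1},{"dx":-36.5,"dy":9.7,"dz":5,"wx":0,"wy":0,"wz":0,"jaw":-1},{"dx":-36.5,"dy":9.7,"dz":5,"wx":0,"wy":0,"wz":0,"jaw":-1},{"dx":-36.5,"dy":9.7,"dz":5,"wx":0,"wy":0,"wz":0,"jaw":-1},{"dx":-36.5,"dy":9.7,"dz":5,"wx":0,"wy":0,"wz":0,"jaw":-1},{"dx":-36.5,"dy":9.7,"dz":5,"wx":0,"wy":0,"wz":0,"jaw":-1},{"dx":-36.5,"dy":9.7,"dz":5,"wx":0,"wy":0,"wz":0,"jaw":-1}]'
python3 - <<'E'
from h import *
go(.436,-.109,.03,-84.5)
r=read_camera("wrist");np.savez("/tmp/w1.npz",**r);cv2.imwrite("pics/w2.png",r["color"][:,:,::-1]);print(r["eye"],r["rotation"])
go(.436,-.109,.03,-84.5)
E
```

```text
clock: 2.65
tool_pos: [0.4354, -0.1096, 0.1657]
tool_rot: [-2.113, -2.324, -0.0]
wrist_force: [1.1, 0.6, 0.1]
opening: 0.0911
gripper_force: 0.0
at [ 0.4354 -0.1096  0.1657] th -84.6 -> wz -0.1 d(mm) after turn [  0.5   0.6 135.7] tilt 0.0 clk 2.65 open 0.0911
[ 0.42810313 -0.03479946  0.33202764] [-0.26652399 -0.01151853  0.09377088]
at [ 0.4386 -0.1149  0.1653] th -84.6 -> wz -0.1 d(mm) after turn [  6.5  -2.4 135.3] tilt 0.21 clk 2.7 open 0.091
```

View pics/w2.png

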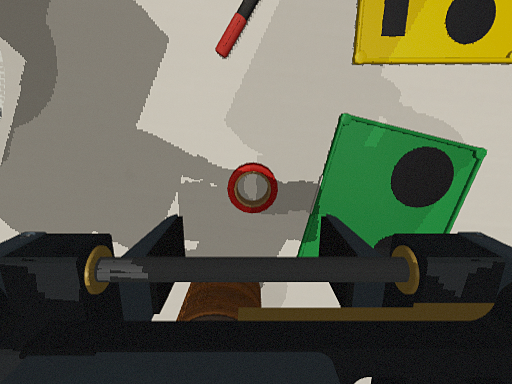

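The tape ring is centred at (253,188) in the wrist view, between and ahead of the fingers, with the pot at the bottom and the trays at upper right. The arm was still settling, so I'll let it rest and measure.

```bash
cat >> h.py <<'E'
def find(x,y,rad,zlo,zhi,name="wrist"):
    r=read_camera(name);P=cloud(r);m=(r["depth"]>0)&(np.hypot(P[...,0]-x,P[...,1]-y)<rad)&(P[...,2]>zlo)&(P[...,2]<zhi)
    q=P[m]; (c,s,a)=cv2.minAreaRect((q[:,:2]*1000).astype(np.float32)); cc,rr=cv2.minEnclosingCircle((q[:,:2]*1000).astype(np.float32))
    print(name,len(q),"mean",q.mean(0).round(4),"mid",((q.max(0)+q.min(0))/2).round(4),"ext",np.ptp(q,0).round(4),"rect",np.round(c,1),np.round(s,1),round(a,1),"circ",np.round(cc,1),round(rr,1))
    return r,q
E
python3 -m inch '[{"dx":0,"dy":0,"dz":0,"wx":0,"wy":0,"wz":0,"jaw":-1},{"dx":0,"dy":0,"dz":0,"wx":0,"wy":0,"wz":0,"jaw":-1},{"dx":0,"dy":0,"dz":0,"wx":0,"wy":0,"wz":0,"jaw":-1}]'
python3 - <<'E'
from h import *
find(.436,-.109,.05,.012,.026)
find(.436,-.109,.05,.018,.026)
go(.436,-.109,.03,-84.5)
E
```

```text
clock: 2.95
tool_pos: [0.4347, -0.1067, 0.1659]
tool_rot: [-2.112, -2.325, 0.0]
wrist_force: [0.3, 0.1, 0.2]
opening: 0.0914
gripper_force: 0.0
wrist 1233 mean [ 0.4354 -0.1067  0.019 ] mid [ 0.4354 -0.1078  0.0168] ext [0.0586 0.0593 0.0095] rect [ 435.6 -107.4] [58.3 58.7] 32.3 circ [ 435.4 -107.8] 29.8
wrist 1081 mean [ 0.4353 -0.1068  0.0194] mid [ 0.4356 -0.1079  0.0198] ext [0.0585 0.059  0.0036] rect [ 435.2 -107.8] [57.9 58.6] 43.1 circ [ 435.3 -107.7] 29.7
at [ 0.4349 -0.1064  0.1662] th -84.5 -> wz 0.0 d(mm) after turn [ -2.7   0.9 136.2] tilt 0.01 clk 3.05 open 0.0913
```

```bash
python3 -m inch '[{"dx":-1.2,"dy":0.6,"dz":35,"wx":0,"wy":0,"wz":0,"jaw":-1},{"dx":0,"dy":0,"dz":35,"wx":0,"wy":0,"wz":0,"jaw":-1},{"dx":0,"dy":0,"dz":35,"wx":0,"wy":0,"wz":0,"jaw":-1},{"dx":0,"dy":0,"dz":22,"wx":0,"wy":0,"wz":0,"jaw":-1},{"dx":0,"dy":0,"dz":10,"wx":0,"wy":0,"wz":0,"jaw":-1},{"dx":0,"dy":0,"dz":0,"wx":0,"wy":0,"wz":0,"jaw":-1},{"dx":0,"dy":0,"dz":0,"wx":0,"wy":0,"wz":0,"jaw":-1},{"dx":0,"dy":0,"dz":0,"wx":0,"wy":0,"wz":0,"jaw":1},{"dx":0,"dy":0,"dz":0,"wx":0,"wy":0,"wz":0,"jaw":1},{"dx":0,"dy":0,"dz":0,"wx":0,"wy":0,"wz":0,"jaw":1}]'
python3 -m inch '[{"dx":0,"dy":0,"dz":0,"wx":0,"wy":0,"wz":0,"jaw":1},{"dx":0,"dy":0,"dz":0,"wx":0,"wy":0,"wz":0,"jaw":1},{"dx":0,"dy":0,"dz":0,"wx":0,"wy":0,"wz":0,"jaw":1},{"dx":0,"dy":0,"dz":0,"wx":0,"wy":0,"wz":0,"jaw":1}]'
python3 - <<'E'
from h import *
go(.6377,.2004,.09,-84.5)
E
```

```text
clock: 3.88
tool_pos: [0.4366, -0.1087, 0.03]
tool_rot: [2.112, 2.324, 0.001]
wrist_force: [-0.1, -0.5, -0.2]
opening: 0.0739
gripper_force: 0.0
clock: 4.22
tool_pos: [0.4361, -0.1087, 0.0291]
tool_rot: [2.113, 2.325, 0.0]
wrist_force: [0.1, -0.2, -0.2]
opening: 0.0473
gripper_force: 0.0
at [ 0.4361 -0.1087  0.0291] th -84.5 -> wz -0.0 d(mm) after turn [288.3 230.4 -60.8] tilt 0.01 clk 4.22 open 0.0473
```

```bash
python3 - <<'E'
from h import *
r=read_camera("wrist");a=r["color"];r2=read_camera("top");b=cv2.resize(r2["color"][150:280,200:420],(660,390))
cv2.imwrite("pics/w3.png",np.hstack([a[100:384,100:420],cv2.resize(b,(480,284))])[:,:,::-1])
print(observe()["opening"],observe()["gripper_force"])
E
```

```text
0.03983828190473581 0.0
```

View pics/w3.png

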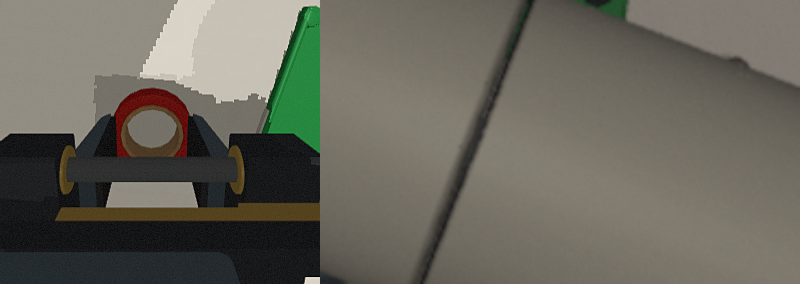

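The tape now sits ahead of the fingertips (crop ~(150,120)), as if it's being squeezed forward, so I'll check where it actually is.

```bash
python3 - <<'E'
from h import *
r=read_camera("wrist");P=cloud(r);c=r["color"].astype(int)
m=(c[...,0]>1.8*c[...,1])&(c[...,0]>60)&(r["depth"]>0)&(np.hypot(P[...,0]-.436,P[...,1]+.1)<.09)
q=P[m];print(len(q),q.mean(0),q.min(0),q.max(0))
t=q[(q[:,2]>.018)];print(cv2.minEnclosingCircle((t[:,:2]*1000).astype(np.float32)))
go(0.4355,-.1076,.029); print(observe()["gripper_force"],observe()["wrist_force"])
E
```

```text
1309 [ 0.43346123 -0.08670089  0.01803738] [ 0.40812278 -0.12544487  0.00162796] [ 0.4589344  -0.07369569  0.11600949]
((435.34222412109375, -101.95892333984375), 29.275203704833984)
at [ 0.436  -0.1087  0.029 ] th -84.5 -> wz 0.0 d(mm) after turn [ 1.1 -0.4  0. ] tilt 0.0 clk 4.37 open 0.0353
0.0 [ 0.59755305 -0.36083759 -0.00573885]
```

```bash
python3 -m inch '[{"dx":0,"dy":0,"dz":0,"wx":0,"wy":0,"wz":0,"jaw":1},{"dx":0,"dy":0,"dz":0,"wx":0,"wy":0,"wz":0,"jaw":1}]'
python3 - <<'E'
from h import *
r=read_camera("wrist");a=r["color"];
cv2.imwrite("pics/w4.png",a[:,:,::-1]); P=cloud(r); print(observe()["opening"],observe()["gripper_force"])
for v in range(210,300,10): print(v,[(u,P[v,u].round(3).tolist()) for u in (190,205,220,235,250,270,290,310)])
E
```

```text
clock: 4.53
tool_pos: [0.436, -0.1086, 0.029]
tool_rot: [-2.113, -2.325, 0.0]
wrist_force: [-0.6, 0.2, -0.5]
opening: 0.0225
gripper_force: 0.0
0.017828018446432583 0.0
210 [(190, [0.388, -0.101, -0.004]), (205, [0.399, -0.1, -0.003]), (220, [0.413, -0.092, 0.019]), (235, [0.423, -0.091, 0.02]), (250, [0.433, -0.096, -0.001]), (270, [0.446, -0.089, 0.018]), (290, [0.463, -0.094, -0.002]), (310, [0.479, -0.092, -0.003])]
220 [(190, [0.388, -0.109, -0.003]), (205, [0.4, -0.108, -0.002]), (220, [0.415, -0.092, 0.038]), (235, [0.423, -0.105, -0.002]), (250, [0.434, -0.105, -0.003]), (270, [0.446, -0.091, 0.033]), (290, [0.461, -0.094, 0.019]), (310, [0.48, -0.1, -0.003])]
230 [(190, [0.388, -0.118, -0.004]), (205, [0.4, -0.116, -0.002]), (220, [0.416, -0.092, 0.054]), (235, [0.423, -0.113, -0.002]), (250, [0.435, -0.113, -0.003]), (270, [0.445, -0.094, 0.041]), (290, [0.455, -0.088, 0.053]), (310, [0.481, -0.109, -0.003])]
240 [(190, [0.412, -0.071, 0.115]), (205, [0.417, -0.071, 0.115]), (220, [0.418, -0.092, 0.068]), (235, [0.424, -0.122, -0.002]), (250, [0.435, -0.12, -0.001]), (270, 
[... 643 characters left out ...]
-0.077, 0.123]), (220, [0.423, -0.078, 0.12]), (235, [0.428, -0.078, 0.12]), (250, [0.432, -0.077, 0.12]), (270, [0.438, -0.076, 0.12]), (290, [0.445, -0.076, 0.119]), (310, [0.448, -0.071, 0.127])]
280 [(190, [0.415, -0.078, 0.127]), (205, [0.419, -0.079, 0.124]), (220, [0.423, -0.082, 0.12]), (235, [0.428, -0.081, 0.119]), (250, [0.433, -0.08, 0.12]), (270, [0.439, -0.08, 0.12]), (290, [0.445, -0.079, 0.121]), (310, [0.449, -0.075, 0.126])]
290 [(190, [0.415, -0.081, 0.126]), (205, [0.419, -0.083, 0.123]), (220, [0.421, -0.108, 0.086]), (235, [0.427, -0.166, -0.002]), (250, [0.44, -0.166, -0.003]), (270, [0.456, -0.163, -0.002]), (290, [0.448, -0.092, 0.106]), (310, [0.45, -0.078, 0.127])]
```

View pics/w4.png

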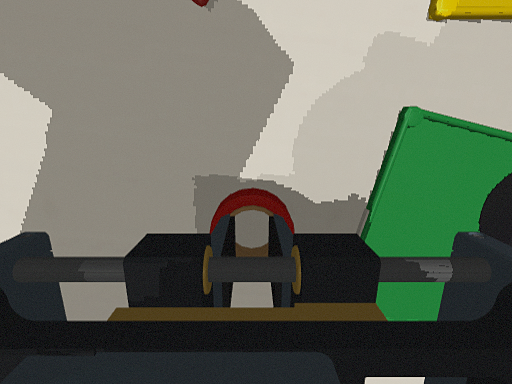

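```bash
python3 - <<'E'
from h import *
r=read_camera("wrist");P=cloud(r);c=r["color"].astype(int)
for v in range(196,256,4):
    print(v," ".join("%s%d/%d/%d"%("d" if c[v,u].max()<75 else "R" if c[v,u,0]>1.5*c[v,u,1] else "t",*(1000*P[v,u]-[436,-109,0])) for u in range(208,300,6)))
s=observe();print(s["opening"],s["gripper_force"],s["q"])
E
```

```text
196 t-34/20/-1 t-30/21/-1 t-26/21/-2 t-21/21/-3 R-16/25/10 R-12/28/19 R-8/28/18 R-4/29/19 R0/29/19 R3/30/20 R7/29/17 R13/27/6 t18/25/-1 t23/25/-2 t27/26/-2 t31/26/-1
200 t-34/17/-2 t-30/17/-2 t-25/18/-2 R-20/23/13 R-15/25/18 R-11/25/19 R-7/26/19 R-3/26/20 R0/26/19 R4/27/19 R8/27/19 R12/27/17 R18/24/3 t23/22/-2 t27/23/-2 t32/23/-2
204 t-34/14/-1 t-30/14/-3 d-24/18/7 R-19/22/19 R-15/22/19 R-11/22/19 R-7/23/19 R-3/23/19 R0/23/18 R4/24/19 R8/24/19 R12/25/19 R16/25/18 t23/19/-2 t28/20/-1 t32/20/-3
208 t-34/11/0 t-29/11/-2 R-23/18/18 R-19/19/20 R-15/19/20 R-11/19/17 t-7/20/19 t-3/20/18 t0/21/19 t4/21/19 R8/21/18 R12/22/18 R16/22/19 R21/20/12 t28/16/-2 t33/17/-1
212 t-34/8/-1 t-29/8/-2 R-23/15/18 R-19/16/19 t-15/16/19 t-11/17/20 t-7/10/-2 t-2/10/-3 t1/11/-2 t6/11/-2 t8/19/19 R12/19/20 R17/19/19 R21/20/19 t29/14/-1 t33/14/-2
216 t-34/4/-1 R-27/12/19 R-23/12/18 d-18/17/30 d-14/17/29 t-11/6/-2 t-6/7/-3 t-2/7/-2 t2/8/-2 t6/8/-3 d8/18/26 d12/20/30 R17/16/19 R21/17/19 t29/10/-2 t34/11/-2
220 t-34/1/-2 R-26/10/20 R-23/9/18 d-17/17/37 d-14/15/32 t-11/3/-1 t-6/4/-2 t-1/4/-3 t2/4/-3 t7/4/-3 d8/18/33 
[... 805 characters left out ...]
/-3 t8/-11/-2 d7/14/56 d9/18/63 d12/20/67 d15/20/67 d9/40/113 d10/40/113
244 d-17/37/116 d-16/35/112 d-17/17/72 d-14/17/72 d-11/16/69 d-9/-15/0 t-4/-16/-3 t0/-15/-1 t4/-14/-2 t9/-14/-2 d7/12/56 d9/18/69 d11/20/72 d14/20/73 d8/40/118 d10/40/116
248 d-17/38/120 t-15/37/117 d-16/17/77 d-14/16/74 d-11/17/74 d-8/-6/25 d-4/-17/2 t0/-18/-1 d4/-17/-1 d9/-14/4 d7/10/56 d8/18/73 d11/20/76 d7/36/111 d8/39/118 d9/40/120
252 d-7/75/195 t-15/36/119 d-16/17/81 d-13/16/77 d-11/16/77 d-8/-9/26 d-4/-17/9 d0/-17/6 d4/-16/7 t8/-15/10 d8/7/56 d8/18/77 d10/20/80 d7/35/113 d8/38/118 d9/40/122
0.014069960228889875 0.0 [-3.77234999e-01  5.63397876e-01  1.96016614e+00 -2.29693540e-05
  6.18103578e-01 -4.72649560e-01]
```

The red ring (row ~190-230) is still centred under the TCP with the finger faces closing over its top, so the tips stand higher than I took them to be. I'll check the tip length in the earlier open-finger view.

```bash
python3 - <<'E'
from h import *
import bench; print(bench.finger_overhang)
r=dict(np.load("/tmp/w1.npz"));P=cloud(r);c=r["color"].astype(int)
for v in range(206,256,5):
    print(v," ".join("%s%d/%d/%d"%("d" if c[v,u].max()<75 else "t",*(1000*P[v,u]-[436,-110,165.5])) for u in list(range(150,190,5))+list(range(316,352,5))))
E
```

```text
0.025
206 t-128/-37/-168 t-121/-37/-168 t-115/-36/-167 t-108/-35/-167 t-102/-35/-168 t-96/-34/-167 t-89/-33/-166 t-83/-33/-169 d81/-15/-160 t88/-15/-163 t95/-15/-164 t101/-14/-164 t107/-13/-163 t114/-13/-164 t120/-12/-164 t126/-12/-164
211 t-128/-44/-168 t-121/-43/-168 t-114/-42/-166 t-108/-42/-168 t-102/-42/-168 t-95/-41/-167 t-89/-40/-167 t-83/-39/-167 d83/-22/-163 t89/-22/-164 t96/-21/-163 t102/-21/-164 t108/-20/-163 t114/-19/-164 t121/-19/-164 t126/-18/-162
216 t-128/-51/-168 t-121/-50/-167 t-115/-49/-168 t-108/-48/-167 d-54/14/1 d-51/14/1 d-49/13/-2 t-82/-46/-167 t84/-29/-163 d42/21/-3 d46/21/-4 d47/23/1 t109/-27/-163 t116/-26/-165 t122/-25/-163 t128/-25/-164
221 t-127/-57/-166 t-121/-57/-168 t-114/-56/-167 d-54/13/10 d-51/14/10 d-50/12/6 d-47/11/3 t-82/-53/-167 t85/-36/-164 d43/18/-2 d43/22/7 d46/22/6 d48/23/10 d51/24/10 t123/-32/-164 t130/-32/-164
226 t-128/-65/-168 t-121/-64/-168 d-55/14/19 d-52/14/19 d-50/13/16 d-47/12/13 d-47/8/2 t-82/-59/-166 t86/-43/-164 d43/15/-2 d43/19/9 d44/21/15 d46/22/17 d48/23/18 d51/24/19 t131/-38/-164
231 t-58/13/26 d-55/13/26 d-52/14/27 d-50/12/23 d-48/13/23 d-47/9/14 d-47/5/3 t-82/-67/-168 t87/-49/-162 d43/11/-1 d43/16/10 d43/20/20 d44/21/22 d46/23/25 d49/23/25 d51/24/26
236 d-55/14/34 d-52/14/34 d-51/13/31 d-48/13/30 d-48/10/23 d-47/6/15 d-47/2/3 t-81/-74/-166 t88/-56/-163 d44/8/-1 d43/13/11 d42/18/21 d43/21/28 d45/21/29 d46/23/33 d49/23/33
241 d-53/14/39 d-51/13/38 d-49/13/36 d-47/12/34 d-47/7/24 d-47/3/15 d-46/0/4 t-82/-82/-168 t89/-63/-164 d43/6/2 d43/10/12 d43/15/22 d43/18/29 d43/21/36 d45/21/36 d46/23/40
246 d-51/14/45 d-50/12/42 d-47/12/41 d-47/9/34 d-47/5/25 d-46/1/16 d-46/-3/6 t-81/-88/-167 t90/-70/-163 d44/2/1 d44/7/12 d44/11/20 d43/16/31 d43/19/38 d44/21/41 d46/22/42
251 d-50/12/47 d-48/13/48 d-47/10/43 d-46/7/36 d-47/2/26 d-46/-1/18 d-46/-6/7 t-81/-96/-167 t91/-77/-163 d45/0/1 d44/4/13 d44/9/22 d43/13/32 d43/17/39 d43/20/45 d44/21/47
```

Vision and the failed contact agree: the tips reach only about 3-4 mm beyond the reported TCP. I'll open, then go lower carefully while watching the force.

```bash
python3 -m inch '[{"dx":0,"dy":0,"dz":0,"wx":0,"wy":0,"wz":0,"jaw":-1},{"dx":0,"dy":0,"dz":0,"wx":0,"wy":0,"wz":0,"jaw":-1},{"dx":0,"dy":0,"dz":0,"wx":0,"wy":0,"wz":0,"jaw":-1},{"dx":0,"dy":0,"dz":0,"wx":0,"wy":0,"wz":0,"jaw":-1},{"dx":0,"dy":0,"dz":0,"wx":0,"wy":0,"wz":0,"jaw":-1},{"dx":0,"dy":0,"dz":0,"wx":0,"wy":0,"wz":0,"jaw":-1},{"dx":0,"dy":0,"dz":0,"wx":0,"wy":0,"wz":0,"jaw":-1},{"dx":0,"dy":0,"dz":0,"wx":0,"wy":0,"wz":0,"jaw":-1},{"dx":0,"dy":0,"dz":0,"wx":0,"wy":0,"wz":0,"jaw":-1},{"dx":0,"dy":0,"dz":0,"wx":0,"wy":0,"wz":0,"jaw":-1}]' | grep open
python3 -m inch '[{"dx":0,"dy":0,"dz":0,"wx":0,"wy":0,"wz":0,"jaw":-1},{"dx":0,"dy":0,"dz":5,"wx":0,"wy":0,"wz":0,"jaw":-1},{"dx":0,"dy":0,"dz":5,"wx":0,"wy":0,"wz":0,"jaw":-1},{"dx":0,"dy":0,"dz":0,"wx":0,"wy":0,"wz":0,"jaw":-1}]'
python3 -m inch '[{"dx":0,"dy":0,"dz":4,"wx":0,"wy":0,"wz":0,"jaw":-1},{"dx":0,"dy":0,"dz":3,"wx":0,"wy":0,"wz":0,"jaw":-1},{"dx":0,"dy":0,"dz":0,"wx":0,"wy":0,"wz":0,"jaw":-1}]'
python3 - <<'E'
from h import *
find(.436,-.108,.05,.016,.026)
E
```

```text
opening: 0.0778
clock: 5.8
tool_pos: [0.4356, -0.1085, 0.0181]
tool_rot: [-2.112, -2.324, 0.001]
wrist_force: [-0.1, 0.5, 0.1]
opening: 0.0914
gripper_force: 0.0
clock: 6.05
tool_pos: [0.4358, -0.1085, 0.0114]
tool_rot: [-2.112, -2.324, 0.0]
wrist_force: [-0.3, -0.9, 0.2]
opening: 0.0913
gripper_force: 0.0
wrist 2968 mean [ 0.4346 -0.0973  0.0195] mid [ 0.4346 -0.1078  0.021 ] ext [0.0939 0.0595 0.01  ] rect [ 434.6 -107.8] [93.8 59.6] 0.4 circ [ 435.5 -102.1] 48.2
```

```bash
python3 -m inch '[{"dx":0,"dy":0,"dz":2,"wx":0,"wy":0,"wz":0,"jaw":1},{"dx":0,"dy":0,"dz":0,"wx":0,"wy":0,"wz":0,"jaw":1},{"dx":0,"dy":0,"dz":0,"wx":0,"wy":0,"wz":0,"jaw":1},{"dx":0,"dy":0,"dz":0,"wx":0,"wy":0,"wz":0,"jaw":1},{"dx":0,"dy":0,"dz":0,"wx":0,"wy":0,"wz":0,"jaw":1},{"dx":0,"dy":0,"dz":0,"wx":0,"wy":0,"wz":0,"jaw":1},{"dx":0,"dy":0,"dz":0,"wx":0,"wy":0,"wz":0,"jaw":1},{"dx":0,"dy":0,"dz":0,"wx":0,"wy":0,"wz":0,"jaw":1}]'
python3 -m inch '[{"dx":0,"dy":0,"dz":-20,"wx":0,"wy":0,"wz":0,"jaw":1},{"dx":0,"dy":0,"dz":-35,"wx":0,"wy":0,"wz":0,"jaw":1},{"dx":0,"dy":0,"dz":-35,"wx":0,"wy":0,"wz":0,"jaw":1},{"dx":0,"dy":0,"dz":0,"wx":0,"wy":0,"wz":0,"jaw":1},{"dx":0,"dy":0,"dz":0,"wx":0,"wy":0,"wz":0,"jaw":1}]'
python3 - <<'E'
from h import *
go(.6377,.2004,.09,-84.5)
r=read_camera("wrist");P=cloud(r);c=r["color"].astype(int)
m=(c[...,0]>1.8*c[...,1])&(c[...,0]>60)&(r["depth"]>0)&(np.hypot(P[...,0]-.436,P[...,1]+.1)<.09)&(P[...,2]<.15)
q=P[m];print(len(q),q.mean(0),q.min(0),q.max(0),np.percentile(q[:,2],90))
E
```

```text
clock: 6.77
tool_pos: [0.4361, -0.1087, 0.0101]
tool_rot: [2.113, 2.325, 0.0]
wrist_force: [0.0, 0.5, 1.4]
opening: 0.0596
gripper_force: 30.0
clock: 7.18
tool_pos: [0.437, -0.109, 0.1016]
tool_rot: [2.11, 2.322, 0.002]
wrist_force: [-0.5, 0.6, -1.3]
opening: 0.0592
gripper_force: 30.0
at [ 0.437  -0.109   0.1016] th -84.5 -> wz -0.0 d(mm) after turn [288.8 229.4  11.9] tilt 0.22 clk 7.18 open 0.0592
2512 [ 0.43525194 -0.09514751  0.10919084] [ 0.40705152 -0.13791677  0.09198138] [ 0.46567696 -0.07830511  0.11288335] 0.11164132200966473
```

```bash
python3 -m inch '[{"dx":21.5,"dy":28.3,"dz":0,"wx":0,"wy":0,"wz":0,"jaw":1},{"dx":21.5,"dy":28.3,"dz":0,"wx":0,"wy":0,"wz":0,"jaw":1},{"dx":21.5,"dy":28.3,"dz":0,"wx":0,"wy":0,"wz":0,"jaw":1},{"dx":21.5,"dy":28.3,"dz":0,"wx":0,"wy":0,"wz":0,"jaw":1},{"dx":21.5,"dy":28.3,"dz":0,"wx":0,"wy":0,"wz":0,"jaw":1},{"dx":21.5,"dy":28.3,"dz":0,"wx":0,"wy":0,"wz":0,"jaw":1},{"dx":21.5,"dy":28.3,"dz":0,"wx":0,"wy":0,"wz":0,"jaw":1},{"dx":0,"dy":0,"dz":0,"wx":0,"wy":0,"wz":0,"jaw":1},{"dx":0,"dy":0,"dz":0,"wx":0,"wy":0,"wz":0,"jaw":1},{"dx":0,"dy":0,"dz":0,"wx":0,"wy":0,"wz":0,"jaw":1}]'
python3 - <<'E'
from h import *
r=read_camera("wrist");np.savez("/tmp/w5.npz",**r)
for d in discs(r,(0,0,512,225),thr=70,amin=300): print(d)
cv2.imwrite("pics/w5.png",r["color"][:,:,::-1])
go(.6377,.2004,.03,-84.5)
E
```

```text
clock: 8.07
tool_pos: [0.6176, 0.06, 0.0983]
tool_rot: [-2.111, -2.324, 0.003]
wrist_force: [-0.4, -0.4, -0.4]
opening: 0.0597
gripper_force: 30.0
(array([0.643 , 0.2066]), array([639.7, 203.2]), array([63.8, 70.5]), 45.6)
(array([0.5628, 0.1488]), array([563.6, 143.8]), array([ 25. , 143.5]), 5.5)
(array([0.4273, 0.1128]), array([426.7, 111.5]), array([96.2, 15.5]), 61.6)
(array([0.6477, 0.0974]), array([647.8,  97.2]), array([50.3, 50. ]), 50.6)
at [0.6175 0.0595 0.0988] th -84.5 -> wz -0.0 d(mm) after turn [138.3  33.8  68.7] tilt 0.15 clk 8.12 open 0.0598
```

View pics/w5.png

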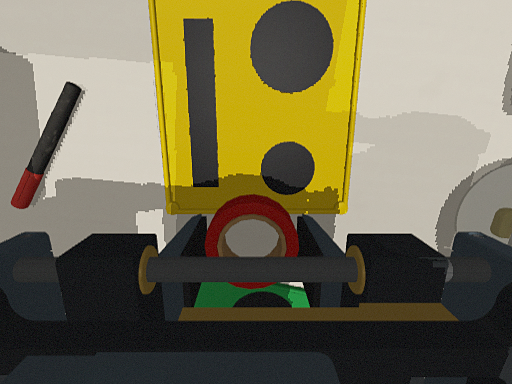

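The view shows the yellow tray clearly: large disc (292,46), small disc (287,167), bar (200,100), and the ring held squarely. Moving over and lowering.

```bash
python3 -m inch '[{"dx":35,"dy":8.5,"dz":0,"wx":0,"wy":0,"wz":0,"jaw":1},{"dx":35,"dy":8.5,"dz":0,"wx":0,"wy":0,"wz":0,"jaw":1},{"dx":35,"dy":8.5,"dz":0,"wx":0,"wy":0,"wz":0,"jaw":1},{"dx":33.6,"dy":8.5,"dz":10,"wx":0,"wy":0,"wz":0,"jaw":1},{"dx":0,"dy":0,"dz":25,"wx":0,"wy":0,"wz":0,"jaw":1},{"dx":0,"dy":0,"dz":25,"wx":0,"wy":0,"wz":0,"jaw":1},{"dx":0,"dy":0,"dz":10,"wx":0,"wy":0,"wz":0,"jaw":1},{"dx":0,"dy":0,"dz":0,"wx":0,"wy":0,"wz":0,"jaw":1},{"dx":0,"dy":0,"dz":0,"wx":0,"wy":0,"wz":0,"jaw":1}]'
python3 - <<'E'
from h import *
go(.638,.201,.0145,-84.5)
E
```

```text
clock: 8.87
tool_pos: [0.6392, 0.2003, 0.0302]
tool_rot: [-2.114, -2.323, 0.001]
wrist_force: [0.7, -0.3, -0.2]
opening: 0.0596
gripper_force: 30.0
at [0.6392 0.2003 0.0302] th -84.6 -> wz -0.1 d(mm) after turn [ 0.8 -1.1 15.7] tilt 0.06 clk 8.87 open 0.0596
```

```bash
python3 -m inch '[{"dx":0.7,"dy":-1,"dz":8,"wx":0,"wy":0,"wz":0,"jaw":1},{"dx":0,"dy":0,"dz":5,"wx":0,"wy":0,"wz":0,"jaw":1},{"dx":0,"dy":0,"dz":2.5,"wx":0,"wy":0,"wz":0,"jaw":1},{"dx":0,"dy":0,"dz":0,"wx":0,"wy":0,"wz":0,"jaw":1},{"dx":0,"dy":0,"dz":0,"wx":0,"wy":0,"wz":0,"jaw":1}]'
python3 -m inch '[{"dx":0,"dy":0,"dz":0,"wx":0,"wy":0,"wz":0,"jaw":-0.58},{"dx":0,"dy":0,"dz":0,"wx":0,"wy":0,"wz":0,"jaw":-0.58},{"dx":0,"dy":0,"dz":0,"wx":0,"wy":0,"wz":0,"jaw":-0.58},{"dx":0,"dy":0,"dz":-20,"wx":0,"wy":0,"wz":0,"jaw":-0.58},{"dx":0,"dy":0,"dz":-40,"wx":0,"wy":0,"wz":0,"jaw":-1},{"dx":0,"dy":0,"dz":-40,"wx":0,"wy":0,"wz":0,"jaw":-1},{"dx":0,"dy":0,"dz":0,"wx":0,"wy":0,"wz":0,"jaw":-1},{"dx":0,"dy":0,"dz":0,"wx":0,"wy":0,"wz":0,"jaw":-1}]'
python3 - <<'E'
from h import *
r=read_camera("wrist");P=cloud(r)
c=r["color"].astype(int);m=(c[...,0]>2*c[...,1])&(r["depth"]>0)&(np.hypot(P[...,0]-.638,P[...,1]-.2)<.06)&(P[...,2]>.02)&(P[...,2]<.04)
q=P[m];print(len(q),np.ptp(q,0),q.max(0),cv2.minEnclosingCircle((q[:,:2]*1000).astype(np.float32)))
go(.502,-.364,.16,-49)
E
```

```text
clock: 9.28
tool_pos: [0.6385, 0.2018, 0.0147]
tool_rot: [2.113, 2.325, 0.0]
wrist_force: [-0.2, -0.2, -0.2]
opening: 0.0598
gripper_force: 30.0
clock: 9.95
tool_pos: [0.64, 0.2023, 0.1175]
tool_rot: [2.111, 2.323, 0.006]
wrist_force: [-0.2, -1.3, -1.1]
opening: 0.0908
gripper_force: 0.0
1234 [0.05926692 0.05855749 0.0055552 ] [0.66761493 0.23252357 0.02568415] ((638.270751953125, 202.84356689453125), 29.931102752685547)
at [0.6388 0.202  0.1155] th -84.5 -> wz -35.5 d(mm) after turn [-337.5 -474.5  -44.9] tilt 0.1 clk 10.0 open 0.0912
```

```bash
python3 -m inch '[{"dx":0,"dy":0,"dz":-9,"wx":0,"wy":0,"wz":-7.1,"jaw":-1},{"dx":0,"dy":0,"dz":-9,"wx":0,"wy":0,"wz":-7.1,"jaw":-1},{"dx":0,"dy":0,"dz":-9,"wx":0,"wy":0,"wz":-7.1,"jaw":-1},{"dx":0,"dy":0,"dz":-9,"wx":0,"wy":0,"wz":-7.1,"jaw":-1},{"dx":0,"dy":0,"dz":-9,"wx":0,"wy":0,"wz":-7.1,"jaw":-1}]' >/dev/null
python3 -m inch '[{"dx":-24,"dy":-33.9,"dz":0,"wx":0,"wy":0,"wz":0,"jaw":-1},{"dx":-24,"dy":-33.9,"dz":0,"wx":0,"wy":0,"wz":0,"jaw":-1},{"dx":-24,"dy":-33.9,"dz":0,"wx":0,"wy":0,"wz":0,"jaw":-1},{"dx":-24,"dy":-33.9,"dz":0,"wx":0,"wy":0,"wz":0,"jaw":-1},{"dx":-24,"dy":-33.9,"dz":0,"wx":0,"wy":0,"wz":0,"jaw":-1},{"dx":-24,"dy":-33.9,"dz":0,"wx":0,"wy":0,"wz":0,"jaw":-1},{"dx":-24,"dy":-33.9,"dz":0,"wx":0,"wy":0,"wz":0,"jaw":-1},{"dx":-24,"dy":-33.9,"dz":0,"wx":0,"wy":0,"wz":0,"jaw":-1},{"dx":-24,"dy":-33.9,"dz":0,"wx":0,"wy":0,"wz":0,"jaw":-1},{"dx":-24,"dy":-33.9,"dz":0,"wx":0,"wy":0,"wz":0,"jaw":-1}]' >/dev/null
python3 -m inch '[{"dx":-24,"dy":-33.9,"dz":0,"wx":0,"wy":0,"wz":0,"jaw":-1},{"dx":-24,"dy":-33.9,"dz":0,"wx":0,"wy":0,"wz":0,"jaw":-1},{"dx":-24,"dy":-33.9,"dz":0,"wx":0,"wy":0,"wz":0,"jaw":-1},{"dx":-24,"dy":-33.9,"dz":0,"wx":0,"wy":0,"wz":0,"jaw":-1},{"dx":0,"dy":0,"dz":0,"wx":0,"wy":0,"wz":0,"jaw":-1},{"dx":0,"dy":0,"dz":0,"wx":0,"wy":0,"wz":0,"jaw":-1},{"dx":0,"dy":0,"dz":0,"wx":0,"wy":0,"wz":0,"jaw":-1},{"dx":0,"dy":0,"dz":0,"wx":0,"wy":0,"wz":0,"jaw":-1}]'
python3 - <<'E'
from h import *
go(.502,-.364,.03,-49)
r,q=find(.503,-.365,.035,.028,.04); cv2.imwrite("pics/w6.png",r["color"][:,:,::-1])
h=cv2.convexHull((q[:,:2]*1000).astype(np.float32))[:,0]
for a in range(0,180,6):
    p=h@[np.cos(np.radians(a)),np.sin(np.radians(a))]; print(a,np.ptp(p).round(1),end="; ")
E
```

```text
clock: 11.92
tool_pos: [0.5003, -0.3617, 0.1588]
tool_rot: [-1.302, -2.858, -0.001]
wrist_force: [-0.1, 0.8, 0.0]
opening: 0.0915
gripper_force: 0.0
at [ 0.5003 -0.3617  0.1588] th -49.0 -> wz 0.0 d(mm) after turn [ -3.1  -0.2 128.8] tilt 0.1 clk 11.92 open 0.0915
wrist 201 mean [ 0.5024 -0.3613  0.0304] mid [ 0.501  -0.3607  0.0302] ext [0.0425 0.0423 0.0043] rect [ 501.5 -360.5] [42.6 41.3] 41.9 circ [ 501.3 -361. ] 21.8
0 42.5; 6 42.3; 12 41.6; 18 40.9; 24 41.5; 30 42.2; 36 42.4; 42 42.6; 48 43.1; 54 43.2; 60 42.7; 66 42.2; 72 41.7; 78 41.3; 84 41.5; 90 42.3; 96 42.9; 102 43.2; 108 43.5; 114 43.5; 120 43.2; 126 42.5; 132 41.3; 138 41.1; 144 41.3; 150 41.9; 156 42.4; 162 42.8; 168 42.9; 174 42.6;
```

View pics/w6.png

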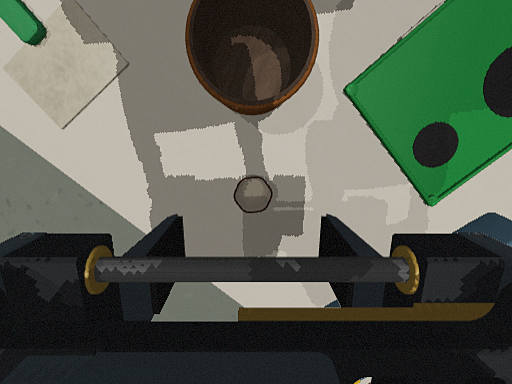

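The cream hex cup is at (253,194), the pot behind it at (252,50). The cup's flats face 18°/78°/138°, so I'll turn to close across the 18° pair.

```bash
python3 -m inch '[{"dx":0,"dy":0,"dz":10,"wx":0,"wy":0,"wz":6,"jaw":-1},{"dx":0,"dy":0,"dz":10,"wx":0,"wy":0,"wz":6,"jaw":-1},{"dx":0,"dy":0,"dz":10,"wx":0,"wy":0,"wz":6,"jaw":-1},{"dx":0,"dy":0,"dz":10,"wx":0,"wy":0,"wz":5,"jaw":-1},{"dx":0,"dy":0,"dz":10,"wx":0,"wy":0,"wz":0,"jaw":-1},{"dx":0,"dy":0,"dz":0,"wx":0,"wy":0,"wz":0,"jaw":-1},{"dx":0,"dy":0,"dz":0,"wx":0,"wy":0,"wz":0,"jaw":-1}]'
python3 - <<'E'
from h import *
go(.5013,-.361,.02,-72)
r,q=find(.503,-.362,.035,.028,.04)
h=cv2.convexHull((q[:,:2]*1000).astype(np.float32))[:,0]
for a in range(0,60,4):
    p=[np.ptp(h@[np.cos(np.radians(a+b)),np.sin(np.radians(a+b))]) for b in (0,60,120)]; print(a,np.mean(p).round(1),end="; ")
E
```

```text
clock: 12.55
tool_pos: [0.5004, -0.3622, 0.1092]
tool_rot: [-1.841, -2.544, -0.0]
wrist_force: [-0.4, -0.6, 0.5]
opening: 0.091
gripper_force: 0.0
at [ 0.5004 -0.3622  0.1092] th -71.8 -> wz 0.2 d(mm) after turn [ 0.8  1.3 89.2] tilt 0.06 clk 12.55 open 0.091
wrist 289 mean [ 0.5022 -0.3616  0.0304] mid [ 0.5015 -0.3607  0.0304] ext [0.043  0.0423 0.0048] rect [ 501.7 -360.8] [40.6 43.3] 17.1 circ [ 501.5 -360.7] 21.7
0 42.9; 4 42.7; 8 42.3; 12 41.8; 16 41.2; 20 41.0; 24 41.5; 28 42.1; 32 42.4; 36 42.8; 40 43.0; 44 43.2; 48 43.2; 52 43.2; 56 43.1;
```

```bash
python3 -m inch '[{"dx":0.9,"dy":1.4,"dz":30,"wx":0,"wy":0,"wz":0,"jaw":-1},{"dx":0,"dy":0,"dz":30,"wx":0,"wy":0,"wz":0,"jaw":-1},{"dx":0,"dy":0,"dz":20,"wx":0,"wy":0,"wz":0,"jaw":-1},{"dx":0,"dy":0,"dz":9,"wx":0,"wy":0,"wz":0,"jaw":-1},{"dx":0,"dy":0,"dz":0,"wx":0,"wy":0,"wz":0,"jaw":-0.5},{"dx":0,"dy":0,"dz":0,"wx":0,"wy":0,"wz":0,"jaw":0},{"dx":0,"dy":0,"dz":0,"wx":0,"wy":0,"wz":0,"jaw":0},{"dx":0,"dy":0,"dz":0,"wx":0,"wy":0,"wz":0,"jaw":0},{"dx":0,"dy":0,"dz":0,"wx":0,"wy":0,"wz":0,"jaw":1},{"dx":0,"dy":0,"dz":0,"wx":0,"wy":0,"wz":0,"jaw":1}]'
python3 -m inch '[{"dx":0,"dy":0,"dz":0,"wx":0,"wy":0,"wz":0,"jaw":1},{"dx":0,"dy":0,"dz":0,"wx":0,"wy":0,"wz":0,"jaw":1},{"dx":0,"dy":0,"dz":0,"wx":0,"wy":0,"wz":0,"jaw":1},{"dx":0,"dy":0,"dz":0,"wx":0,"wy":0,"wz":0,"jaw":1}]'
```

```text
clock: 13.43
tool_pos: [0.5018, -0.362, 0.0214]
tool_rot: [1.846, 2.54, -0.0]
wrist_force: [-0.5, 0.7, -0.2]
opening: 0.0541
gripper_force: 0.0
clock: 13.77
tool_pos: [0.5015, -0.3618, 0.0207]
tool_rot: [1.847, 2.541, -0.0]
wrist_force: [-0.3, -0.0, 5.2]
opening: 0.0398
gripper_force: 30.0
```

```bash
python3 -m inch '[{"dx":0,"dy":0,"dz":-20,"wx":0,"wy":0,"wz":0,"jaw":1},{"dx":0,"dy":0,"dz":-30,"wx":0,"wy":0,"wz":0,"jaw":1},{"dx":0,"dy":0,"dz":-30,"wx":0,"wy":0,"wz":0,"jaw":1},{"dx":0,"dy":0,"dz":-10,"wx":0,"wy":0,"wz":0,"jaw":1},{"dx":0,"dy":0,"dz":0,"wx":0,"wy":0,"wz":0,"jaw":1},{"dx":0,"dy":0,"dz":0,"wx":0,"wy":0,"wz":0,"jaw":1}]'
python3 - <<'E'
from h import *
r,q=find(.503,-.362,.026,.09,.135)
go(.6478,.0963,.1,-72)
a=r["color"][130:280,150:360];cv2.imwrite("pics/w7.png",cv2.resize(a,(630,450))[:,:,::-1])
E
```

```text
clock: 14.27
tool_pos: [0.5014, -0.3617, 0.1105]
tool_rot: [1.847, 2.541, -0.0]
wrist_force: [0.3, 0.4, -0.7]
opening: 0.0396
gripper_force: 30.0
wrist 2072 mean [ 0.5009 -0.3593  0.1059] mid [ 0.4996 -0.3589  0.1125] ext [0.0431 0.0397 0.045 ] rect [ 500.2 -358.9] [40.6 39.8] 15.7 circ [ 500.8 -356.6] 22.8
at [ 0.501  -0.3614  0.1097] th -72.0 -> wz -0.0 d(mm) after turn [389.9 281.    9.9] tilt 0.06 clk 14.32 open 0.0395
```

View pics/w7.png

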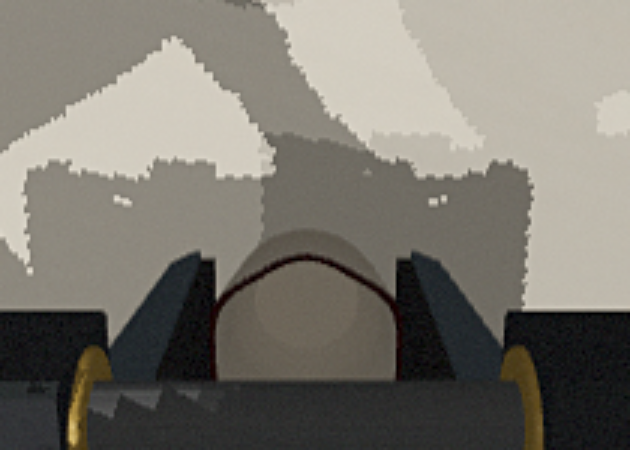

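The cup is held level between the pads, rim line visible around (305,260). Carrying it to the small disc.

```bash
python3 -m inch '[{"dx":30,"dy":21.6,"dz":0,"wx":0,"wy":0,"wz":0,"jaw":1},{"dx":30,"dy":21.6,"dz":0,"wx":0,"wy":0,"wz":0,"jaw":1},{"dx":30,"dy":21.6,"dz":0,"wx":0,"wy":0,"wz":0,"jaw":1},{"dx":30,"dy":21.6,"dz":0,"wx":0,"wy":0,"wz":0,"jaw":1},{"dx":30,"dy":21.6,"dz":0,"wx":0,"wy":0,"wz":0,"jaw":1},{"dx":30,"dy":21.6,"dz":0,"wx":0,"wy":0,"wz":0,"jaw":1},{"dx":30,"dy":21.6,"dz":0,"wx":0,"wy":0,"wz":0,"jaw":1},{"dx":30,"dy":21.6,"dz":0,"wx":0,"wy":0,"wz":0,"jaw":1},{"dx":30,"dy":21.6,"dz":0,"wx":0,"wy":0,"wz":0,"jaw":1},{"dx":30,"dy":21.6,"dz":0,"wx":0,"wy":0,"wz":0,"jaw":1}]' >/dev/null
python3 -m inch '[{"dx":30,"dy":21.6,"dz":0,"wx":0,"wy":0,"wz":0,"jaw":1},{"dx":30,"dy":21.6,"dz":0,"wx":0,"wy":0,"wz":0,"jaw":1},{"dx":30,"dy":21.6,"dz":0,"wx":0,"wy":0,"wz":0,"jaw":1},{"dx":0,"dy":0,"dz":20,"wx":0,"wy":0,"wz":0,"jaw":1},{"dx":0,"dy":0,"dz":30,"wx":0,"wy":0,"wz":0,"jaw":1},{"dx":0,"dy":0,"dz":15,"wx":0,"wy":0,"wz":0,"jaw":1},{"dx":0,"dy":0,"dz":0,"wx":0,"wy":0,"wz":0,"jaw":1},{"dx":0,"dy":0,"dz":0,"wx":0,"wy":0,"wz":0,"jaw":1},{"dx":0,"dy":0,"dz":0,"wx":0,"wy":0,"wz":0,"jaw":1}]'
python3 - <<'E'
from h import *
go(.6478,.0963,.025,-72)
E
```

```text
clock: 15.9
tool_pos: [0.6484, 0.0958, 0.0458]
tool_rot: [-1.848, -2.541, -0.0]
wrist_force: [0.3, 0.0, 0.0]
opening: 0.0394
gripper_force: 30.0
at [0.6484 0.0958 0.0458] th -72.0 -> wz -0.0 d(mm) after turn [ 0.7 -0.4 20.8] tilt 0.0 clk 15.9 open 0.0394
```

```bash
python3 -m inch '[{"dx":0.5,"dy":-0.4,"dz":10,"wx":0,"wy":0,"wz":0,"jaw":1},{"dx":0,"dy":0,"dz":7,"wx":0,"wy":0,"wz":0,"jaw":1},{"dx":0,"dy":0,"dz":3.8,"wx":0,"wy":0,"wz":0,"jaw":1},{"dx":0,"dy":0,"dz":0,"wx":0,"wy":0,"wz":0,"jaw":1},{"dx":0,"dy":0,"dz":0,"wx":0,"wy":0,"wz":0,"jaw":1}]'
python3 -m inch '[{"dx":0,"dy":0,"dz":0,"wx":0,"wy":0,"wz":0,"jaw":-0.3},{"dx":0,"dy":0,"dz":0,"wx":0,"wy":0,"wz":0,"jaw":-0.3},{"dx":0,"dy":0,"dz":0,"wx":0,"wy":0,"wz":0,"jaw":-0.3},{"dx":0,"dy":0,"dz":0,"wx":0,"wy":0,"wz":0,"jaw":-0.3},{"dx":0,"dy":0,"dz":-20,"wx":0,"wy":0,"wz":0,"jaw":-0.3},{"dx":0,"dy":0,"dz":-35,"wx":0,"wy":0,"wz":0,"jaw":-0.3},{"dx":0,"dy":0,"dz":-35,"wx":0,"wy":0,"wz":0,"jaw":-0.3},{"dx":0,"dy":0,"dz":0,"wx":0,"wy":0,"wz":0,"jaw":-0.3},{"dx":0,"dy":0,"dz":0,"wx":0,"wy":0,"wz":0,"jaw":-0.3}]'
python3 - <<'E'
from h import *
find(.6478,.0973,.03,.031,.045)
r=read_camera("top");P=cloud(r);np.savez("/tmp/top1.npz",**r)
c=r["color"].astype(int)
for nm,(x,y) in {"marker":(.42,.085)}.items():
    m=(r["depth"]>0)&(np.hypot(P[...,0]-x,P[...,1]-y)<.085)&((c.max(-1)<90)|(c[...,0]>1.8*c[...,1]))
    n,l,st,ce=cv2.connectedComponentsWithStats(m.astype(np.uint8));i=1+st[1:,4].argmax();q=P[l==i];print(len(q),q.mean(0),cv2.minAreaRect((q[:,:2]*1000).astype(np.float32)))
go(.42,.085,.16,-62)
E
```

```text
clock: 16.32
tool_pos: [0.6476, 0.0962, 0.0245]
tool_rot: [-1.847, -2.541, 0.0]
wrist_force: [-0.9, -0.4, -1.5]
opening: 0.0401
gripper_force: 30.0
clock: 17.07
tool_pos: [0.649, 0.0964, 0.1169]
tool_rot: [1.845, 2.538, 0.004]
wrist_force: [-0.7, 0.6, -1.4]
opening: 0.059
gripper_force: 0.0
wrist 316 mean [0.6474 0.0957 0.034 ] mid [0.647  0.0974 0.0338] ext [0.0428 0.0426 0.0055] rect [646.9  97.4] [42.4 41.7] 57.5 circ [646.9  97.1] 21.9
3019 [0.43391549 0.08297408 0.70803015] ((440.2204895019531, 88.020751953125), (111.65249633789062, 165.7174072265625), 4.647217750549316)
at [0.6472 0.0962 0.1142] th -72.0 -> wz -10.0 d(mm) after turn [  96.8 -205.9  -45.6] tilt 0.04 clk 17.17 open 0.059
```

```bash
python3 - <<'E'
from h import *
r=dict(np.load("/tmp/top0.npz"))
p=onplane(r,np.array([[338,315],[401,349]])/1.5625,.008);print(p);c=p.mean(0);go(c[0],c[1],.15,-118)
E
python3 -m inch '[{"dx":0,"dy":0,"dz":-6,"wx":0,"wy":0,"wz":6.6,"jaw":-0.3},{"dx":0,"dy":0,"dz":-6,"wx":0,"wy":0,"wz":6.6,"jaw":-0.3},{"dx":0,"dy":0,"dz":-6,"wx":0,"wy":0,"wz":6.6,"jaw":-0.3},{"dx":0,"dy":0,"dz":-6,"wx":0,"wy":0,"wz":6.6,"jaw":-0.3},{"dx":0,"dy":0,"dz":-6,"wx":0,"wy":0,"wz":6.6,"jaw":-0.3},{"dx":0,"dy":0,"dz":-6,"wx":0,"wy":0,"wz":6.6,"jaw":-0.3},{"dx":0,"dy":0,"dz":0,"wx":0,"wy":0,"wz":6.4,"jaw":-0.3}]'
```

```text
[[0.44908371 0.15380537 0.008     ]
 [0.38362663 0.03305071 0.008     ]]
at [0.6472 0.0962 0.1142] th -72.0 -> wz 46.0 d(mm) after turn [-110.9 -202.6  -35.6] tilt 0.04 clk 17.17 open 0.059
clock: 17.75
tool_pos: [0.6475, 0.0962, 0.1502]
tool_rot: [-2.698, -1.609, 0.001]
wrist_force: [0.5, 0.6, 0.4]
opening: 0.0593
gripper_force: 0.0
```

```bash
python3 -m inch '[{"dx":-18.5,"dy":-33.7,"dz":0,"wx":0,"wy":0,"wz":0,"jaw":-0.3},{"dx":-18.5,"dy":-33.7,"dz":0,"wx":0,"wy":0,"wz":0,"jaw":-0.3},{"dx":-18.5,"dy":-33.7,"dz":0,"wx":0,"wy":0,"wz":0,"jaw":-0.3},{"dx":-18.5,"dy":-33.7,"dz":0,"wx":0,"wy":0,"wz":0,"jaw":-0.3},{"dx":-18.5,"dy":-33.7,"dz":0,"wx":0,"wy":0,"wz":0,"jaw":-0.3},{"dx":-18.5,"dy":-33.7,"dz":0,"wx":0,"wy":0,"wz":0,"jaw":-0.3},{"dx":0,"dy":0,"dz":0,"wx":0,"wy":0,"wz":0,"jaw":-0.3},{"dx":0,"dy":0,"dz":0,"wx":0,"wy":0,"wz":0,"jaw":-0.3},{"dx":0,"dy":0,"dz":0,"wx":0,"wy":0,"wz":0,"jaw":-0.3}]'
python3 - <<'E'
from h import *
r,q=find(.416,.093,.09,.007,.03)
cv2.imwrite("pics/w8.png",r["color"][:,:,::-1]);go(.416,.093,.01,-118)
E
```

```text
clock: 18.5
tool_pos: [0.4175, 0.0933, 0.1504]
tool_rot: [-2.693, -1.617, 0.0]
wrist_force: [0.3, -0.4, -0.2]
opening: 0.0595
gripper_force: 0.0
wrist 1207 mean [0.4188 0.0961 0.0102] mid [0.4184 0.0947 0.0103] ext [0.0708 0.1207 0.0065] rect [418.6  94.2] [132.5  13.3] 61.7 circ [418.1  94.5] 66.4
at [0.4181 0.0933 0.1504] th -118.0 -> wz -0.0 d(mm) after turn [ -1.3  -1.7 140.4] tilt 0.01 clk 18.55 open 0.0592
```

View pics/w8.png

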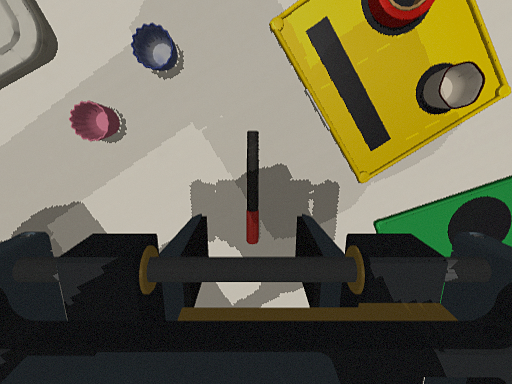

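Marker lies vertically at column 252, rows 130-243, aligned with the tool; the tape and hex cup sit on their discs at upper right, and the blue (155,47) and pink (95,120) cups at upper left.

```bash
python3 -m inch '[{"dx":1.2,"dy":0,"dz":35,"wx":0,"wy":0,"wz":0.3,"jaw":-0.3},{"dx":0,"dy":0,"dz":40,"wx":0,"wy":0,"wz":0,"jaw":-0.3},{"dx":0,"dy":0,"dz":35,"wx":0,"wy":0,"wz":0,"jaw":-0.3},{"dx":0,"dy":0,"dz":20,"wx":0,"wy":0,"wz":0,"jaw":-0.3},{"dx":0,"dy":0,"dz":12,"wx":0,"wy":0,"wz":0,"jaw":-0.3},{"dx":0,"dy":0,"dz":0,"wx":0,"wy":0,"wz":0,"jaw":1},{"dx":0,"dy":0,"dz":0,"wx":0,"wy":0,"wz":0,"jaw":1},{"dx":0,"dy":0,"dz":0,"wx":0,"wy":0,"wz":0,"jaw":1},{"dx":0,"dy":0,"dz":0,"wx":0,"wy":0,"wz":0,"jaw":1},{"dx":0,"dy":0,"dz":0,"wx":0,"wy":0,"wz":0,"jaw":1}]'
python3 -m inch '[{"dx":0,"dy":0,"dz":0,"wx":0,"wy":0,"wz":0,"jaw":1},{"dx":0,"dy":0,"dz":0,"wx":0,"wy":0,"wz":0,"jaw":1},{"dx":0,"dy":0,"dz":0,"wx":0,"wy":0,"wz":0,"jaw":1},{"dx":0,"dy":0,"dz":0,"wx":0,"wy":0,"wz":0,"jaw":1}]'
```

```text
clock: 19.38
tool_pos: [0.4184, 0.0944, 0.0095]
tool_rot: [2.697, 1.61, 0.003]
wrist_force: [0.4, 0.7, -0.1]
opening: 0.0289
gripper_force: 0.0
clock: 19.72
tool_pos: [0.4179, 0.0944, 0.0091]
tool_rot: [2.697, 1.61, 0.001]
wrist_force: [-0.1, -0.3, 10.1]
opening: 0.0131
gripper_force: 30.0
```

```bash
python3 -m inch '[{"dx":0,"dy":0,"dz":-10,"wx":0,"wy":0,"wz":0,"jaw":1},{"dx":0,"dy":0,"dz":-25,"wx":0,"wy":0,"wz":-4.8,"jaw":1},{"dx":0,"dy":0,"dz":-20,"wx":0,"wy":0,"wz":-4.8,"jaw":1},{"dx":0,"dy":0,"dz":-5,"wx":0,"wy":0,"wz":-4.8,"jaw":1},{"dx":0,"dy":0,"dz":0,"wx":0,"wy":0,"wz":-4.8,"jaw":1},{"dx":0,"dy":0,"dz":0,"wx":0,"wy":0,"wz":-4.8,"jaw":1},{"dx":0,"dy":0,"dz":0,"wx":0,"wy":0,"wz":-4.8,"jaw":1},{"dx":0,"dy":0,"dz":0,"wx":0,"wy":0,"wz":-4.8,"jaw":1},{"dx":0,"dy":0,"dz":0,"wx":0,"wy":0,"wz":0,"jaw":1},{"dx":0,"dy":0,"dz":0,"wx":0,"wy":0,"wz":0,"jaw":1}]'
python3 - <<'E'
from h import *
r=read_camera("wrist");P=cloud(r)
m=(r["depth"]>0)&(np.hypot(P[...,0]-.418,P[...,1]-.094)<.08)&(P[...,2]>.05)&(P[...,2]<.09)
q=P[m];s,M,t=pose();b=(q-s["tool_pos"])@M*1000
print(len(q),b.min(0),b.max(0)); b=b[b[:,0]>25];print(len(b),np.polyfit(b[:,0],b[:,1],1),np.polyfit(b[:,0],b[:,2],1),b[:,0].max())
go(.563,.144,.0135,-84.5)
E
```

```text
clock: 20.55
tool_pos: [0.4175, 0.0944, 0.0688]
tool_rot: [-2.12, -2.318, -0.0]
wrist_force: [-0.5, -0.4, 0.1]
opening: 0.0132
gripper_force: 30.0
3431 [-50.14180947 -17.78216387 -21.2052229 ] [67.74658953 16.6886687   5.73137016]
1407 [ 0.00452226 -0.698965  ] [ 0.01247127 -0.88777275] 67.74658953066319
at [0.4176 0.0943 0.0688] th -84.9 -> wz -0.4 d(mm) after turn [ 35.5 149.5  55.3] tilt 0.0 clk 20.6 open 0.0133
```

```bash
python3 -m inch '[{"dx":8.7,"dy":37.4,"dz":0,"wx":0,"wy":0,"wz":-0.4,"jaw":1},{"dx":8.7,"dy":37.4,"dz":0,"wx":0,"wy":0,"wz":0,"jaw":1},{"dx":8.7,"dy":37.4,"dz":0,"wx":0,"wy":0,"wz":0,"jaw":1},{"dx":8.7,"dy":37.4,"dz":0,"wx":0,"wy":0,"wz":0,"jaw":1},{"dx":0,"dy":0,"dz":15,"wx":0,"wy":0,"wz":0,"jaw":1},{"dx":0,"dy":0,"dz":20,"wx":0,"wy":0,"wz":0,"jaw":1},{"dx":0,"dy":0,"dz":7,"wx":0,"wy":0,"wz":0,"jaw":1},{"dx":0,"dy":0,"dz":0,"wx":0,"wy":0,"wz":0,"jaw":1},{"dx":0,"dy":0,"dz":0,"wx":0,"wy":0,"wz":0,"jaw":1}]'
python3 - <<'E'
from h import *
go(.563,.1435,.0135,-84.5)
E
```

```text
clock: 21.35
tool_pos: [0.5626, 0.1434, 0.0268]
tool_rot: [-2.11, -2.327, 0.001]
wrist_force: [0.6, -0.0, 1.7]
opening: 0.0135
gripper_force: 30.0
at [0.5626 0.1434 0.0268] th -84.4 -> wz 0.1 d(mm) after turn [ 0.1  0.5 13.3] tilt 0.07 clk 21.35 open 0.0135
```

```bash
python3 -m inch '[{"dx":0,"dy":0.4,"dz":6,"wx":0,"wy":0,"wz":0,"jaw":1},{"dx":0,"dy":0,"dz":4,"wx":0,"wy":0,"wz":0,"jaw":1},{"dx":0,"dy":0,"dz":0,"wx":0,"wy":0,"wz":0,"jaw":1},{"dx":0,"dy":0,"dz":0,"wx":0,"wy":0,"wz":0,"jaw":1}]'
python3 -m inch '[{"dx":0,"dy":0,"dz":3,"wx":0,"wy":0,"wz":0,"jaw":1},{"dx":0,"dy":0,"dz":0,"wx":0,"wy":0,"wz":0,"jaw":1},{"dx":0,"dy":0,"dz":0,"wx":0,"wy":0,"wz":0,"jaw":1}]'
```

```text
clock: 21.68
tool_pos: [0.5635, 0.1435, 0.0169]
tool_rot: [2.109, 2.328, 0.0]
wrist_force: [0.4, 0.3, 0.1]
opening: 0.013
gripper_force: 30.0
clock: 21.93
tool_pos: [0.5635, 0.1435, 0.0137]
tool_rot: [-2.109, -2.328, 0.0]
wrist_force: [-0.2, 0.3, -0.6]
opening: 0.0132
gripper_force: 30.0
```

```bash
python3 -m inch '[{"dx":0,"dy":0,"dz":0.5,"wx":0,"wy":0,"wz":0,"jaw":1},{"dx":0,"dy":0,"dz":0,"wx":0,"wy":0,"wz":0,"jaw":0.4},{"dx":0,"dy":0,"dz":0,"wx":0,"wy":0,"wz":0,"jaw":0.4},{"dx":0,"dy":0,"dz":0,"wx":0,"wy":0,"wz":0,"jaw":0.4},{"dx":0,"dy":0,"dz":0,"wx":0,"wy":0,"wz":0,"jaw":0.4},{"dx":0,"dy":0,"dz":-20,"wx":0,"wy":0,"wz":0,"jaw":0.4},{"dx":0,"dy":0,"dz":-40,"wx":0,"wy":0,"wz":0,"jaw":-1},{"dx":0,"dy":0,"dz":-40,"wx":0,"wy":0,"wz":0,"jaw":-1},{"dx":0,"dy":0,"dz":0,"wx":0,"wy":0,"wz":0,"jaw":-1},{"dx":0,"dy":0,"dz":0,"wx":0,"wy":0,"wz":0,"jaw":-1}]'
python3 - <<'E'
from h import *
r=read_camera("wrist");P=cloud(r);c=r["color"].astype(int)
m=(r["depth"]>0)&(np.hypot(P[...,0]-.563,P[...,1]-.144)<.075)&(P[...,2]>.010)&(P[...,2]<.03)
n,l,st,ce=cv2.connectedComponentsWithStats(m.astype(np.uint8));i=1+st[1:,4].argmax();q=P[l==i];print(len(q),q.mean(0),cv2.minAreaRect((q[:,:2]*1000).astype(np.float32)))
go(.517,.374,.16,-98)
E
```

```text
clock: 22.77
tool_pos: [0.5649, 0.1438, 0.1156]
tool_rot: [2.107, 2.326, 0.006]
wrist_force: [-0.1, -0.5, -1.4]
opening: 0.0511
gripper_force: 0.0
1552 [0.56269701 0.14832072 0.0139696 ] ((562.3468017578125, 146.09619140625), (13.896506309509277, 129.04747009277344), 5.856337070465088)
at [0.5638 0.1436 0.1139] th -84.3 -> wz 13.7 d(mm) after turn [221.7 -78.4 -46.2] tilt 0.09 clk 22.82 open 0.0551
```

```bash
python3 -m inch '[{"dx":0,"dy":0,"dz":-22,"wx":0,"wy":0,"wz":6.8,"jaw":-1},{"dx":0,"dy":0,"dz":-22,"wx":0,"wy":0,"wz":6.8,"jaw":-1},{"dx":36.5,"dy":-13,"dz":0,"wx":0,"wy":0,"wz":0,"jaw":-1},{"dx":36.5,"dy":-13,"dz":0,"wx":0,"wy":0,"wz":0,"jaw":-1},{"dx":36.5,"dy":-13,"dz":0,"wx":0,"wy":0,"wz":0,"jaw":-1},{"dx":36.5,"dy":-13,"dz":0,"wx":0,"wy":0,"wz":0,"jaw":-1},{"dx":36.5,"dy":-13,"dz":0,"wx":0,"wy":0,"wz":0,"jaw":-1},{"dx":36.5,"dy":-13,"dz":0,"wx":0,"wy":0,"wz":0,"jaw":-1},{"dx":0,"dy":0,"dz":0,"wx":0,"wy":0,"wz":0,"jaw":-1},{"dx":0,"dy":0,"dz":0,"wx":0,"wy":0,"wz":0,"jaw":-1}]'
python3 -m inch '[{"dx":0,"dy":0,"dz":0,"wx":0,"wy":0,"wz":0,"jaw":-1}]'
python3 - <<'E'
from h import *
r,q=find(.517,.374,.05,.010,.05); r,q=find(.517,.374,.05,.021,.03); r,q=find(.517,.374,.05,.033,.05)
cv2.imwrite("pics/w9.png",r["color"][:,:,::-1]);go(.517,.374,.012,-98)
E
```

```text
clock: 23.65
tool_pos: [0.5151, 0.3727, 0.1554]
tool_rot: [-2.366, -2.066, 0.004]
wrist_force: [-0.2, -0.8, 0.1]
opening: 0.091
gripper_force: 0.0
clock: 23.73
tool_pos: [0.5158, 0.3707, 0.1558]
tool_rot: [-2.369, -2.063, 0.004]
wrist_force: [0.2, 0.4, -0.0]
opening: 0.0909
gripper_force: 0.0
wrist 2291 mean [0.5181 0.3849 0.0255] mid [0.5177 0.3831 0.024 ] ext [0.063  0.0596 0.028 ] rect [518.4 383.2] [59.2 62.6] 80.8 circ [517.6 381.3] 31.8
wrist 1565 mean [0.518  0.383  0.0253] mid [0.5178 0.3815 0.0255] ext [0.0562 0.0558 0.0088] rect [517.9 381.5] [55.4 56. ] 11.5 circ [517.6 381.3] 28.4
wrist 375 mean [0.5176 0.3818 0.0359] mid [0.5176 0.3813 0.0359] ext [0.0337 0.0411 0.0054] rect [517.9 381.1] [ 9.2 49.5] 38.3 circ [517.3 380.7] 24.8
at [0.5167 0.3699 0.1567] th -98.0 -> wz -0.0 d(mm) after turn [ 4.200e+00 -1.000e-01  1.447e+02] tilt 0.06 clk 23.88 open 0.0915
```

View pics/w9.png

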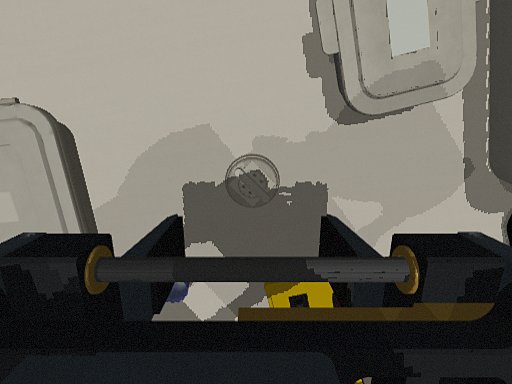

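The timer's dial is centred at (252,181), grip bar diagonal. Boxes stand at left and upper right, so I'll check the clearance before descending.

```bash
python3 - <<'E'
from h import *
r=dict(np.load("/tmp/top0.npz"));P=cloud(r)[r["depth"]>0];P=P[P[:,2]<.5]
s,M,t=pose();b=(P-[.5176,.3812,0])@M*1000;z=P[:,2]*1000
for x0,x1 in ((-60,-38),(-38,38),(38,60),(60,90),(90,130)):
    for y0,y1 in((-130,-100),(-100,-40),(-40,40),(40,100),(100,130)):
        k=(b[:,0]>x0)&(b[:,0]<x1)&(b[:,1]>y0)&(b[:,1]<y1);print((x0,x1,y0,y1),z[k].max().round() if k.any() else None,end="; ")
go(.5176,.3812,.012,-98)
E
```

```text
(-60, -38, -130, -100) 6.0; (-60, -38, -100, -40) 5.0; (-60, -38, -40, 40) 8.0; (-60, -38, 40, 100) 4.0; (-60, -38, 100, 130) 4.0; (-38, 38, -130, -100) 7.0; (-38, 38, -100, -40) 5.0; (-38, 38, -40, 40) 43.0; (-38, 38, 40, 100) 6.0; (-38, 38, 100, 130) 5.0; (38, 60, -130, -100) 5.0; (38, 60, -100, -40) 4.0; (38, 60, -40, 40) 5.0; (38, 60, 40, 100) 5.0; (38, 60, 100, 130) 4.0; (60, 90, -130, -100) 5.0; (60, 90, -100, -40) 6.0; (60, 90, -40, 40) 4.0; (60, 90, 40, 100) 73.0; (60, 90, 100, 130) 75.0; (90, 130, -130, -100) 5.0; (90, 130, -100, -40) 5.0; (90, 130, -40, 40) 6.0; (90, 130, 40, 100) 76.0; (90, 130, 100, 130) 78.0; at [0.5167 0.3699 0.1567] th -98.0 -> wz -0.0 d(mm) after turn [ 11.4  -0.5 144.7] tilt 0.06 clk 23.88 open 0.0915
```

```bash
python3 -m inch '[{"dx":11,"dy":-0.5,"dz":15,"wx":0,"wy":0,"wz":0,"jaw":-1},{"dx":0,"dy":0,"dz":35,"wx":0,"wy":0,"wz":0,"jaw":-1},{"dx":0,"dy":0,"dz":30,"wx":0,"wy":0,"wz":0,"jaw":-1},{"dx":0,"dy":0,"dz":15,"wx":0,"wy":0,"wz":0,"jaw":-1},{"dx":0,"dy":0,"dz":0,"wx":0,"wy":0,"wz":0,"jaw":-1},{"dx":0,"dy":0,"dz":0,"wx":0,"wy":0,"wz":0,"jaw":-1},{"dx":0,"dy":0,"dz":0,"wx":0,"wy":0,"wz":0,"jaw":-1}]'
python3 - <<'E'
from h import *
r,q=find(.5176,.381,.045,.021,.03);go(.5176,.3812,.012,-98)
E
```

```text
clock: 24.47
tool_pos: [0.5185, 0.3821, 0.0635]
tool_rot: [2.37, 2.061, 0.003]
wrist_force: [0.4, -0.2, 0.0]
opening: 0.0914
gripper_force: 0.0
wrist 2886 mean [0.5183 0.384  0.0253] mid [0.518  0.3814 0.0255] ext [0.0561 0.0566 0.0089] rect [517.7 382. ] [55.9 55.2] 35.0 circ [517.7 381.5] 28.4
at [0.5186 0.3823 0.0638] th -98.0 -> wz 0.0 d(mm) after turn [-1.3 -0.9 51.8] tilt 0.13 clk 24.52 open 0.0913
```

```bash
python3 -m inch '[{"dx":-0.8,"dy":-0.8,"dz":25,"wx":0,"wy":0,"wz":0,"jaw":-1},{"dx":0,"dy":0,"dz":18,"wx":0,"wy":0,"wz":0,"jaw":-1},{"dx":0,"dy":0,"dz":8,"wx":0,"wy":0,"wz":0,"jaw":-1},{"dx":0,"dy":0,"dz":0,"wx":0,"wy":0,"wz":0,"jaw":-0.5},{"dx":0,"dy":0,"dz":0,"wx":0,"wy":0,"wz":0,"jaw":1},{"dx":0,"dy":0,"dz":0,"wx":0,"wy":0,"wz":0,"jaw":1},{"dx":0,"dy":0,"dz":0,"wx":0,"wy":0,"wz":0,"jaw":1},{"dx":0,"dy":0,"dz":0,"wx":0,"wy":0,"wz":0,"jaw":1},{"dx":0,"dy":0,"dz":0,"wx":0,"wy":0,"wz":0,"jaw":1},{"dx":0,"dy":0,"dz":0,"wx":0,"wy":0,"wz":0,"jaw":1}]'
python3 -m inch '[{"dx":0,"dy":0,"dz":-20,"wx":0,"wy":0,"wz":0,"jaw":1},{"dx":0,"dy":0,"dz":-35,"wx":0,"wy":0,"wz":0,"jaw":1},{"dx":0,"dy":0,"dz":-35,"wx":0,"wy":0,"wz":0,"jaw":1},{"dx":0,"dy":0,"dz":-10,"wx":0,"wy":0,"wz":0,"jaw":1},{"dx":0,"dy":0,"dz":0,"wx":0,"wy":0,"wz":0,"jaw":1},{"dx":0,"dy":0,"dz":0,"wx":0,"wy":0,"wz":0,"jaw":1}]'
python3 - <<'E'
from h import *
s,M,t=pose();r,q=find(.518,.381,.035,.118,.128);print(s["tool_pos"]);go(.62,-.16,.115,-98.2)
E
```

```text
clock: 25.35
tool_pos: [0.5173, 0.3819, 0.0124]
tool_rot: [2.369, 2.062, 0.003]
wrist_force: [-0.6, -1.1, 8.3]
opening: 0.0628
gripper_force: 30.0
clock: 25.85
tool_pos: [0.5168, 0.3816, 0.1117]
tool_rot: [2.37, 2.062, 0.002]
wrist_force: [0.0, 0.2, -1.9]
opening: 0.0626
gripper_force: 30.0
wrist 3582 mean [0.5195 0.3907 0.1242] mid [0.5173 0.3814 0.123 ] ext [0.0665 0.0569 0.01  ] rect [519. 384.] [63.4 56. ] 33.9 circ [517.4 386.6] 33.9
[0.51675321 0.3815899  0.11170395]
at [0.5162 0.3812 0.1106] th -97.9 -> wz 0.3 d(mm) after turn [-520.9  179.9   -4.3] tilt 0.04 clk 25.9 open 0.0626
```

```bash
python3 -m inch '[{"dx":-37.7,"dy":9.6,"dz":-4,"wx":0,"wy":0,"wz":0,"jaw":1},{"dx":-37.7,"dy":9.6,"dz":-4,"wx":0,"wy":0,"wz":0,"jaw":1},{"dx":-37.7,"dy":9.6,"dz":-4,"wx":0,"wy":0,"wz":0,"jaw":1},{"dx":-37.7,"dy":9.6,"dz":-4,"wx":0,"wy":0,"wz":0,"jaw":1},{"dx":-37.7,"dy":9.6,"dz":-4,"wx":0,"wy":0,"wz":0,"jaw":1},{"dx":-37.7,"dy":9.6,"dz":-4,"wx":0,"wy":0,"wz":0,"jaw":1},{"dx":-37.7,"dy":9.6,"dz":-4,"wx":0,"wy":0,"wz":0,"jaw":1},{"dx":-37.7,"dy":9.6,"dz":-4,"wx":0,"wy":0,"wz":0,"jaw":1},{"dx":-37.7,"dy":9.6,"dz":-4,"wx":0,"wy":0,"wz":0,"jaw":1},{"dx":-37.7,"dy":9.6,"dz":-4,"wx":0,"wy":0,"wz":0,"jaw":1}]' >/dev/null
python3 -m inch '[{"dx":-37.7,"dy":9.6,"dz":0,"wx":0,"wy":0,"wz":0,"jaw":1},{"dx":-37.7,"dy":9.6,"dz":0,"wx":0,"wy":0,"wz":0,"jaw":1},{"dx":-37.7,"dy":9.6,"dz":0,"wx":0,"wy":0,"wz":0,"jaw":1},{"dx":-37.7,"dy":9.6,"dz":0,"wx":0,"wy":0,"wz":0,"jaw":1},{"dx":-37.7,"dy":9.6,"dz":0,"wx":0,"wy":0,"wz":0,"jaw":1},{"dx":0,"dy":0,"dz":0,"wx":0,"wy":0,"wz":0,"jaw":1},{"dx":0,"dy":0,"dz":0,"wx":0,"wy":0,"wz":0,"jaw":1},{"dx":0,"dy":0,"dz":0,"wx":0,"wy":0,"wz":0,"jaw":1},{"dx":0,"dy":0,"dz":0,"wx":0,"wy":0,"wz":0,"jaw":1}]'
python3 - <<'E'
from h import *
r=read_camera("wrist");np.savez("/tmp/w10.npz",**r)
c=r["color"].astype(int);P=cloud(r)
m=((c[...,1]<1.25*c[...,0])&(c.max(-1)<95)&(r["depth"]>0)&(abs(P[...,2]-.002)<.006)).astype(np.uint8);m[228:]=0
n,l,st,ce=cv2.connectedComponentsWithStats(m)
for i in range(1,n):
    if st[i,4]>500:
        h=[x for x in cv2.findContours((l==i).astype(np.uint8),0,1)[0]];h=max(h,key=len)[:,0]
        p=onplane(r,h,.004)[:,:2]*1000;print(st[i],cv2.minAreaRect(p.astype(np.float32)),cv2.minEnclosingCircle(p.astype(np.float32)))
cv2.imwrite("pics/w10.png",r["color"][:,:,::-1]);go(.642,-.078,.1,-98.2)
E
```

```text
clock: 27.48
tool_pos: [0.5806, -0.1973, 0.1503]
tool_rot: [-2.368, -2.062, 0.001]
wrist_force: [-0.2, -0.7, -1.1]
opening: 0.0632
gripper_force: 30.0
[ 259   34   71   78 4268] ((641.2918090820312, -78.06731414794922), (73.88816833496094, 74.08787536621094), 87.02808380126953) ((641.274169921875, -78.25985717773438), 37.61458206176758)
[ 269  150   44   44 1444] ((627.3265380859375, -181.70431518554688), (50.15986633300781, 49.694698333740234), 83.03606414794922) ((626.9911499023438, -181.33035278320312), 25.5408935546875)
at [ 0.5808 -0.1972  0.1506] th -97.9 -> wz 0.3 d(mm) after turn [126.7  43.6  50.6] tilt 0.08 clk 27.53 open 0.0629
```

View pics/w10.png

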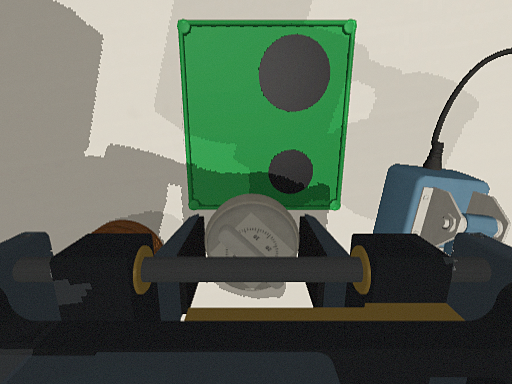

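The green tray is clear in view: large disc (294,72), small disc (291,172), and the timer held level at (252,240). Moving over the large disc.

```bash
python3 -m inch '[{"dx":31.5,"dy":10.9,"dz":0,"wx":0,"wy":0,"wz":0.2,"jaw":1},{"dx":31.5,"dy":10.9,"dz":10,"wx":0,"wy":0,"wz":0,"jaw":1},{"dx":31.5,"dy":10.8,"dz":20,"wx":0,"wy":0,"wz":0,"jaw":1},{"dx":31.5,"dy":10.8,"dz":25,"wx":0,"wy":0,"wz":0,"jaw":1},{"dx":0,"dy":0,"dz":30,"wx":0,"wy":0,"wz":0,"jaw":1},{"dx":0,"dy":0,"dz":20,"wx":0,"wy":0,"wz":0,"jaw":1},{"dx":0,"dy":0,"dz":5,"wx":0,"wy":0,"wz":0,"jaw":1},{"dx":0,"dy":0,"dz":0,"wx":0,"wy":0,"wz":0,"jaw":1},{"dx":0,"dy":0,"dz":0,"wx":0,"wy":0,"wz":0,"jaw":1},{"dx":0,"dy":0,"dz":0,"wx":0,"wy":0,"wz":0,"jaw":1}]'
python3 - <<'E'
from h import *
go(.6413,-.0785,.0167,-98)
E
```

```text
clock: 28.37
tool_pos: [0.6427, -0.0801, 0.0429]
tool_rot: [2.372, 2.057, 0.002]
wrist_force: [0.9, -0.1, 0.4]
opening: 0.0631
gripper_force: 30.0
at [ 0.6427 -0.0801  0.0429] th -98.1 -> wz -0.1 d(mm) after turn [ 1.4 -1.7 26.2] tilt 0.13 clk 28.37 open 0.0631
```

```bash
python3 -m inch '[{"dx":1,"dy":-1.2,"dz":10,"wx":0,"wy":0,"wz":0,"jaw":1},{"dx":0,"dy":0,"dz":8,"wx":0,"wy":0,"wz":0,"jaw":1},{"dx":0,"dy":0,"dz":3,"wx":0,"wy":0,"wz":0,"jaw":1},{"dx":0,"dy":0,"dz":0,"wx":0,"wy":0,"wz":0,"jaw":1},{"dx":0,"dy":0,"dz":0,"wx":0,"wy":0,"wz":0,"jaw":1}]'
python3 - <<'E'
from h import *
go(.6413,-.0785,.0167,-98)
E
```

```text
clock: 28.78
tool_pos: [0.6407, -0.0787, 0.02]
tool_rot: [-2.373, -2.058, 0.0]
wrist_force: [0.3, 1.2, -1.2]
opening: 0.0625
gripper_force: 30.0
at [ 0.6407 -0.0787  0.02  ] th -98.1 -> wz -0.1 d(mm) after turn [0.3 0.6 3.3] tilt 0.03 clk 28.78 open 0.0625
```

```bash
python3 -m inch '[{"dx":0.3,"dy":0.5,"dz":2,"wx":0,"wy":0,"wz":0,"jaw":1},{"dx":0,"dy":0,"dz":1.3,"wx":0,"wy":0,"wz":0,"jaw":1},{"dx":0,"dy":0,"dz":0,"wx":0,"wy":0,"wz":0,"jaw":1},{"dx":0,"dy":0,"dz":0,"wx":0,"wy":0,"wz":0,"jaw":1}]'
python3 -m inch '[{"dx":0,"dy":0,"dz":0,"wx":0,"wy":0,"wz":0,"jaw":-0.6},{"dx":0,"dy":0,"dz":0,"wx":0,"wy":0,"wz":0,"jaw":-0.6},{"dx":0,"dy":0,"dz":0,"wx":0,"wy":0,"wz":0,"jaw":-0.6},{"dx":0,"dy":0,"dz":-20,"wx":0,"wy":0,"wz":0,"jaw":-0.6},{"dx":0,"dy":0,"dz":-35,"wx":0,"wy":0,"wz":0,"jaw":-0.6},{"dx":0,"dy":0,"dz":-40,"wx":0,"wy":0,"wz":0,"jaw":-0.6},{"dx":0,"dy":0,"dz":-30,"wx":0,"wy":0,"wz":0,"jaw":-0.6},{"dx":0,"dy":0,"dz":0,"wx":0,"wy":0,"wz":0,"jaw":-0.6},{"dx":0,"dy":0,"dz":0,"wx":0,"wy":0,"wz":0,"jaw":-0.6},{"dx":0,"dy":0,"dz":0,"wx":0,"wy":0,"wz":0,"jaw":-0.6}]'
python3 - <<'E'
from h import *
find(.6413,-.0782,.045,.025,.034);go(.4042,.2642,.15,-98)
E
```

```text
clock: 29.12
tool_pos: [0.6414, -0.0784, 0.0169]
tool_rot: [2.373, 2.058, -0.0]
wrist_force: [0.1, 0.2, -0.4]
opening: 0.0627
gripper_force: 30.0
clock: 29.95
tool_pos: [0.641, -0.0784, 0.1416]
tool_rot: [-2.373, -2.058, 0.001]
wrist_force: [0.4, -0.8, -0.8]
opening: 0.0733
gripper_force: 0.0
wrist 1690 mean [ 0.641  -0.0768  0.0293] mid [ 0.6407 -0.0788  0.0293] ext [0.056  0.056  0.0086] rect [640.8 -78.6] [55.4 55.4] 81.3 circ [640.7 -78.8] 28.3
at [ 0.6407 -0.0783  0.141 ] th -98.1 -> wz -0.1 d(mm) after turn [ 306.2 -281.9   -8.6] tilt 0.09 clk 30.0 open 0.0731
```

```bash
python3 -m inch '[{"dx":27.8,"dy":-25.6,"dz":0,"wx":0,"wy":0,"wz":0,"jaw":-0.6},{"dx":27.8,"dy":-25.6,"dz":0,"wx":0,"wy":0,"wz":0,"jaw":-0.6},{"dx":27.8,"dy":-25.6,"dz":0,"wx":0,"wy":0,"wz":0,"jaw":-0.6},{"dx":27.8,"dy":-25.6,"dz":0,"wx":0,"wy":0,"wz":0,"jaw":-0.6},{"dx":27.8,"dy":-25.6,"dz":0,"wx":0,"wy":0,"wz":0,"jaw":-0.6},{"dx":27.8,"dy":-25.6,"dz":0,"wx":0,"wy":0,"wz":0,"jaw":-0.6},{"dx":27.8,"dy":-25.6,"dz":0,"wx":0,"wy":0,"wz":0,"jaw":-0.6},{"dx":27.8,"dy":-25.6,"dz":0,"wx":0,"wy":0,"wz":0,"jaw":-0.6},{"dx":27.8,"dy":-25.6,"dz":0,"wx":0,"wy":0,"wz":0,"jaw":-0.6},{"dx":27.8,"dy":-25.6,"dz":0,"wx":0,"wy":0,"wz":0,"jaw":-0.6}]'>/dev/null
python3 -m inch '[{"dx":27.8,"dy":-25.6,"dz":-8,"wx":0,"wy":0,"wz":0,"jaw":-0.6},{"dx":0,"dy":0,"dz":0,"wx":0,"wy":0,"wz":0,"jaw":-0.6},{"dx":0,"dy":0,"dz":0,"wx":0,"wy":0,"wz":0,"jaw":-0.6},{"dx":0,"dy":0,"dz":0,"wx":0,"wy":0,"wz":0,"jaw":-0.6}]'
python3 - <<'E'
from h import *
r,q=find(.406,.266,.035,.026,.04); cv2.imwrite("pics/w11.png",r["color"][:,:,::-1])
c0=q[:,:2].mean(0)
r=dict(np.load("/tmp/top0.npz"));P=cloud(r)[r["depth"]>0];P=P[P[:,2]<.3];z=P[:,2]*1000
for th in (-98,-80,-60,-40,-120):
    y=np.array([-np.sin(np.radians(th)),np.cos(np.radians(th))]);x=np.array([-y[1],y[0]])
    d=(P[:,:2]-c0)*1000;bx=abs(d@x);by=abs(d@y);far=np.hypot(*d.T)>26
    print(th,"body",z[far&(bx<46)&(by<97)].max().round(),"fingers",z[far&(bx<22)&(by<62)].max().round())
go(*c0,.02,-98)
E
```

```text
clock: 31.17
tool_pos: [0.4055, 0.2639, 0.1492]
tool_rot: [-2.372, -2.059, 0.002]
wrist_force: [-0.8, -0.6, -0.7]
opening: 0.0732
gripper_force: 0.0
wrist 268 mean [0.4021 0.2648 0.0302] mid [0.4024 0.2669 0.0299] ext [0.0386 0.0386 0.0078] rect [402.4 266.9] [38.5 38.5] 1.9 circ [402.6 266.7] 19.9
-98 body 61.0 fingers 5.0
-80 body 38.0 fingers 5.0
-60 body 38.0 fingers 5.0
-40 body 36.0 fingers 5.0
-120 body 60.0 fingers 5.0
at [0.4059 0.2635 0.1492] th -98.1 -> wz -0.1 d(mm) after turn [  0.9  -3.8 129.2] tilt 0.08 clk 31.22 open 0.0727
```

View pics/w11.png

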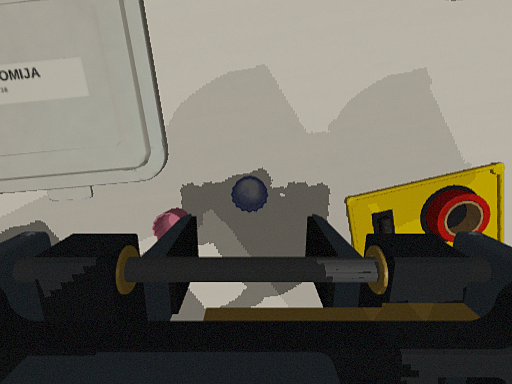

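Blue cup at (249,194), pink at (170,225) clear of the fingers, big box corner at upper left. Turning 18° for more box clearance while descending.

```bash
python3 -m inch '[{"dx":0,"dy":0,"dz":15,"wx":0,"wy":0,"wz":-6,"jaw":-0.6},{"dx":0,"dy":0,"dz":15,"wx":0,"wy":0,"wz":-6,"jaw":-0.6},{"dx":0,"dy":0,"dz":15,"wx":0,"wy":0,"wz":-6,"jaw":-0.6},{"dx":3.6,"dy":-2.4,"dz":20,"wx":0,"wy":0,"wz":0,"jaw":-0.6},{"dx":0,"dy":0,"dz":10,"wx":0,"wy":0,"wz":0,"jaw":-0.6},{"dx":0,"dy":0,"dz":0,"wx":0,"wy":0,"wz":0,"jaw":-0.6},{"dx":0,"dy":0,"dz":0,"wx":0,"wy":0,"wz":0,"jaw":-0.6},{"dx":0,"dy":0,"dz":0,"wx":0,"wy":0,"wz":0,"jaw":-0.6}]'
python3 - <<'E'
from h import *
r,q=find(.403,.267,.026,.026,.04); go(.4026,.2668,.021,-80)
E
```

```text
clock: 31.88
tool_pos: [0.4036, 0.2668, 0.0753]
tool_rot: [2.023, 2.403, 0.0]
wrist_force: [-0.5, -0.5, 0.6]
opening: 0.0728
gripper_force: 0.0
wrist 485 mean [0.403  0.2648 0.03  ] mid [0.4026 0.2667 0.0297] ext [0.0389 0.0392 0.0075] rect [402.6 266.9] [38.6 38.8] 45.3 circ [402.6 266.7] 20.1
at [0.4036 0.267  0.0755] th -80.2 -> wz -0.2 d(mm) after turn [-0.  -1.1 54.5] tilt 0.05 clk 31.93 open 0.073
```

```bash
python3 -m inch '[{"dx":0,"dy":-1,"dz":20,"wx":0,"wy":0,"wz":0,"jaw":-0.6},{"dx":0,"dy":0,"dz":22,"wx":0,"wy":0,"wz":0,"jaw":-0.6},{"dx":0,"dy":0,"dz":12,"wx":0,"wy":0,"wz":0,"jaw":-0.6},{"dx":0,"dy":0,"dz":0,"wx":0,"wy":0,"wz":0,"jaw":0},{"dx":0,"dy":0,"dz":0,"wx":0,"wy":0,"wz":0,"jaw":0},{"dx":0,"dy":0,"dz":0,"wx":0,"wy":0,"wz":0,"jaw":1},{"dx":0,"dy":0,"dz":0,"wx":0,"wy":0,"wz":0,"jaw":1},{"dx":0,"dy":0,"dz":0,"wx":0,"wy":0,"wz":0,"jaw":1},{"dx":0,"dy":0,"dz":0,"wx":0,"wy":0,"wz":0,"jaw":1},{"dx":0,"dy":0,"dz":0,"wx":0,"wy":0,"wz":0,"jaw":1}]'
python3 -m inch '[{"dx":0,"dy":0,"dz":0,"wx":0,"wy":0,"wz":0,"jaw":1},{"dx":0,"dy":0,"dz":-15,"wx":0,"wy":0,"wz":0,"jaw":1},{"dx":0,"dy":0,"dz":-35,"wx":0,"wy":0,"wz":0,"jaw":1},{"dx":0,"dy":0,"dz":-35,"wx":0,"wy":0,"wz":0,"jaw":1},{"dx":0,"dy":0,"dz":-10,"wx":0,"wy":0,"wz":0,"jaw":1},{"dx":0,"dy":0,"dz":0,"wx":0,"wy":0,"wz":0,"jaw":1},{"dx":0,"dy":0,"dz":0,"wx":0,"wy":0,"wz":0,"jaw":1}]'
python3 - <<'E'
from h import *
r,q=find(.4026,.2668,.026,.09,.135)
a=r["color"][130:280,150:360];cv2.imwrite("pics/w12.png",cv2.resize(a,(630,450))[:,:,::-1]);go(.627,-.1815,.1,-80)
E
```

```text
clock: 32.77
tool_pos: [0.4025, 0.2674, 0.0215]
tool_rot: [2.022, 2.404, 0.002]
wrist_force: [1.2, -0.8, 9.8]
opening: 0.0378
gripper_force: 30.0
clock: 33.35
tool_pos: [0.4021, 0.2672, 0.1163]
tool_rot: [2.022, 2.404, 0.002]
wrist_force: [-0.2, -0.3, -0.5]
opening: 0.0379
gripper_force: 30.0
wrist 2375 mean [0.4019 0.2678 0.1083] mid [0.4008 0.2692 0.1139] ext [0.0412 0.0372 0.0423] rect [401.3 268.5] [39.  35.3] 7.3 circ [401.3 272.8] 22.6
at [0.4015 0.2669 0.1155] th -80.1 -> wz -0.1 d(mm) after turn [-480.8  144.2   15.5] tilt 0.02 clk 33.4 open 0.0376
```

View pics/w12.png

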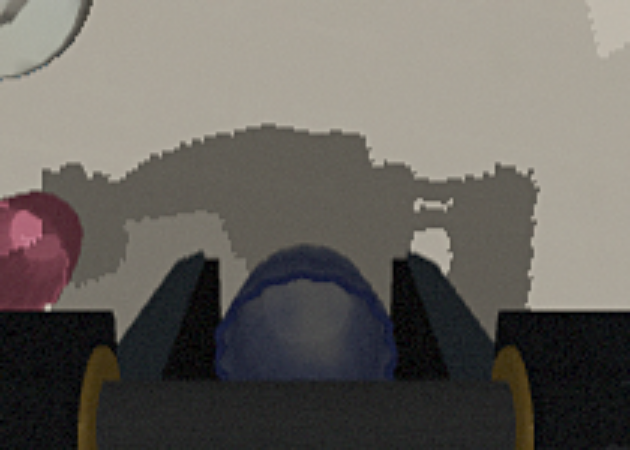

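The blue cup is held upright between the pads, rim level at (305,290). Carrying it to the green small disc.

```bash
python3 -m inch '[{"dx":-37,"dy":11.1,"dz":0,"wx":0,"wy":0,"wz":0,"jaw":1},{"dx":-37,"dy":11.1,"dz":0,"wx":0,"wy":0,"wz":0,"jaw":1},{"dx":-37,"dy":11.1,"dz":0,"wx":0,"wy":0,"wz":0,"jaw":1},{"dx":-37,"dy":11.1,"dz":0,"wx":0,"wy":0,"wz":0,"jaw":1},{"dx":-37,"dy":11.1,"dz":0,"wx":0,"wy":0,"wz":0,"jaw":1},{"dx":-37,"dy":11.1,"dz":0,"wx":0,"wy":0,"wz":0,"jaw":1},{"dx":-37,"dy":11.1,"dz":0,"wx":0,"wy":0,"wz":0,"jaw":1},{"dx":-37,"dy":11.1,"dz":0,"wx":0,"wy":0,"wz":0,"jaw":1},{"dx":-37,"dy":11.1,"dz":0,"wx":0,"wy":0,"wz":0,"jaw":1},{"dx":-37,"dy":11.1,"dz":0,"wx":0,"wy":0,"wz":0,"jaw":1}]' >/dev/null
python3 -m inch '[{"dx":-37,"dy":11.1,"dz":0,"wx":0,"wy":0,"wz":0,"jaw":1},{"dx":-37,"dy":11.1,"dz":0,"wx":0,"wy":0,"wz":0,"jaw":1},{"dx":-37,"dy":11.1,"dz":0,"wx":0,"wy":0,"wz":0,"jaw":1},{"dx":0,"dy":0,"dz":20,"wx":0,"wy":0,"wz":0,"jaw":1},{"dx":0,"dy":0,"dz":30,"wx":0,"wy":0,"wz":0,"jaw":1},{"dx":0,"dy":0,"dz":15,"wx":0,"wy":0,"wz":0,"jaw":1},{"dx":0,"dy":0,"dz":0,"wx":0,"wy":0,"wz":0,"jaw":1},{"dx":0,"dy":0,"dz":0,"wx":0,"wy":0,"wz":0,"jaw":1},{"dx":0,"dy":0,"dz":0,"wx":0,"wy":0,"wz":0,"jaw":1}]'
python3 - <<'E'
from h import *
go(.627,-.181,.026,-80)
E
```

```text
clock: 34.98
tool_pos: [0.6267, -0.182, 0.0511]
tool_rot: [2.022, 2.404, -0.0]
wrist_force: [0.8, 0.6, 0.2]
opening: 0.0378
gripper_force: 30.0
at [ 0.6267 -0.182   0.0511] th -80.1 -> wz -0.1 d(mm) after turn [ 0.9  0.5 25.1] tilt 0.0 clk 34.98 open 0.0378
```

```bash
python3 -m inch '[{"dx":0.8,"dy":0.4,"dz":12,"wx":0,"wy":0,"wz":0,"jaw":1},{"dx":0,"dy":0,"dz":8,"wx":0,"wy":0,"wz":0,"jaw":1},{"dx":0,"dy":0,"dz":3,"wx":0,"wy":0,"wz":0,"jaw":1},{"dx":0,"dy":0,"dz":2,"wx":0,"wy":0,"wz":0,"jaw":1},{"dx":0,"dy":0,"dz":0,"wx":0,"wy":0,"wz":0,"jaw":1},{"dx":0,"dy":0,"dz":0,"wx":0,"wy":0,"wz":0,"jaw":1}]'
python3 -m inch '[{"dx":0,"dy":0,"dz":0,"wx":0,"wy":0,"wz":0,"jaw":-0.3},{"dx":0,"dy":0,"dz":0,"wx":0,"wy":0,"wz":0,"jaw":-0.3},{"dx":0,"dy":0,"dz":0,"wx":0,"wy":0,"wz":0,"jaw":-0.3},{"dx":0,"dy":0,"dz":0,"wx":0,"wy":0,"wz":0,"jaw":-0.3},{"dx":0,"dy":0,"dz":-20,"wx":0,"wy":0,"wz":0,"jaw":-0.3},{"dx":0,"dy":0,"dz":-40,"wx":0,"wy":0,"wz":0,"jaw":-0.3},{"dx":0,"dy":0,"dz":-40,"wx":0,"wy":0,"wz":0,"jaw":-0.3},{"dx":0,"dy":0,"dz":-40,"wx":0,"wy":0,"wz":0,"jaw":-0.3},{"dx":0,"dy":0,"dz":0,"wx":0,"wy":0,"wz":0,"jaw":-0.3},{"dx":0,"dy":0,"dz":0,"wx":0,"wy":0,"wz":0,"jaw":-0.3}]'
python3 - <<'E'
from h import *
find(.627,-.181,.03,.031,.045)
r=read_camera("scene");np.savez("/tmp/s2.npz",**r);cv2.imwrite("pics/s2.png",cv2.resize(r["color"],(800,600))[:,:,::-1])
E
```

```text
clock: 35.48
tool_pos: [0.6268, -0.1812, 0.026]
tool_rot: [2.022, 2.404, 0.0]
wrist_force: [-0.5, -0.1, 1.0]
opening: 0.0377
gripper_force: 30.0
clock: 36.32
tool_pos: [0.6281, -0.1817, 0.1688]
tool_rot: [2.019, 2.401, 0.003]
wrist_force: [-0.1, -0.2, -0.9]
opening: 0.0592
gripper_force: 0.0
wrist 221 mean [ 0.6276 -0.1832  0.0343] mid [ 0.6272 -0.1816  0.0343] ext [0.0391 0.0386 0.0065] rect [ 627.  -181.7] [38.7 38.7] 66.1 circ [ 627.1 -181.9] 19.8
```

View pics/s2.png

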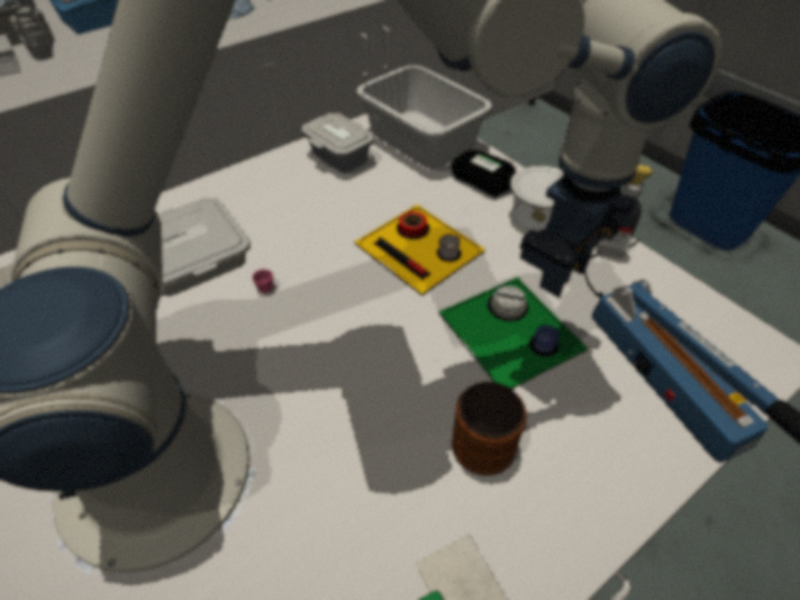

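All five things stand on their marks: tape (412,223), hex cup (449,246), marker (402,257), timer (509,300), blue cup (545,339). The pot (488,427) and the pink cup (263,281) are where they started, and the gripper is clear.

```bash
python3 -c "
from bench import *
print(hand_in())"
```

```text
the job is handed in; nothing more can be done
None
```

I made up both kits and handed the job in at about 36 s: the camera put each thing within about 1 mm of its mark, and the pot and pink cup stayed put.

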